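# Take the bore sizes with telescoping gauges and hang the gauges up

## Robot

A 6-joint arm with a two-finger parallel gripper is mounted at the origin on a cart in front of the work surface, level with it; the furniture and walls round the work are solid. World frame = base frame: x ahead of the robot, y to its left, z up, the work surface at z = 0. Lengths are in mm, angles in rad, forces in N, time in s.
With the tool pointing down it reaches from about 300 to 875 mm from the base axis. Payload 6.4 kg.
Tool frame: the origin (TCP) lies at the very end of the fingers, on their centre line; the grasp point (between the pads) lies 19 mm behind it; z points along the fingers, y is the line along which they close (so a half turn about z gives the same grasp; the last joint's range is limited). The gripper opens to 85 mm and grips with 20 to 120 N. Pads are 22 mm wide; open, the fingers measure 114 mm over their backs; the gripper's body (76 mm by 85 mm) begins 54 mm behind the grasp point. The pads swing forward as they close: fully open they stand 13 mm farther back than shut.
Start: joints at [0.456, 0.181, 1.607, -0, 1.354, -0.206], TCP at [453.542, 353.47, 231.288] pointing down, gripper open.
Joint ranges: [-2.99, 2.99], [-0.89, 2.07], [0.3, 2.58], [-1.14, 4.28], [0, 2.63], [-3.12, 3.12]. Speed limits (rad/s): [2.57, 2.57, 3.01, 3.14, 3.14, 3.14].

## Interface

Orientations are given as a 3x3 rotation matrix whose columns are the frame's x, y, z axes.
In Python, from workcell import status, camera, camera_params, workorder gives the robot as it stands.
- The arm moves only by the shell command python3 -m pendant 'ROWS' [OPENING] [FORCE]. ROWS is a JSON object of lists of equal length, an entry for each row: "offset": the shift along the world's x, y, z as a fraction of full scale, a list of three; "twist": the turn about the world's z as a fraction of full scale. A call has exactly 8 rows; each row is the pose to reach, as a shift and turn from the pose commanded when the call began; what a row does not reach only later rows make up. Full scale, the value 1, is 0.2 m for a shift and 90 degrees for a turn. A row lasts 1/8 s, in which the tool goes at most 62.5 mm and 10.7 degrees, less where a joint would pass 70% of its speed; a pose out of reach is approached as far as the arm can. A call with a number of a shift or a turn outside -1 to 1 is refused whole. A call with a gripper value outside its range is refused whole. OPENING is the finger opening in mm, from 0 to 85.4, set as the call begins (- or left out, the last holds). The fingers move at their own pace and stop on an object; FORCE is the grip in N (left out, the last holds). Time passes only in rows, so rows that repeat a pose let the fingers close, or fill a call up. It gives the time, the measured TCP pose, the force, the opening and the grip force at its end, in the units of the state.
- status.sense(): the state, without advancing time (a new reading comes with each control period).
- camera(name): name is "side" or "top"; returns the picture (480x640x3 uint8, red, green, blue); there is no depth.
- camera_params(name): a dict with "intrinsics" (3x3 intrinsics, pixels), "T" (4x4, takes a point from camera to world coordinates). Camera axes: x right, y down, z forward; pixel columns grow to the right and rows downward; lengths in mm; the calibration is good to about 2 mm. A picture is of the moment at which its call begins. camera_params takes no time and is no camera call.
- workorder.job_done(): hands the job in; it is judged then, once.
The state is a dict: "time_s": time; "joint_pos": joint angles; "qd": joint speeds; "joint_torque": joint torques, N m; "position": TCP position; "tool_rot": TCP orientation; "force": force on the tool from outside, world axes, zero at the start; "moment": the same for the moment, N m; "width": finger opening in mm; "grasp_force": force on a finger pad.
Only numpy, scipy, OpenCV 4.12 (cv2) and the standard library are available. Lean on these libraries where they do the work, as an engineer would, in place of code of your own. Each camera call takes 0.05 s, during which the arm holds its last target. There are 200 camera calls.

## Task

One or two telescoping bore gauges stand in the wooden holder, locked with their plungers pushed in. For each gauge that is there, take off the wooden offcut that covers the bearing block of the same colour (the grey tray is there to hold it meanwhile), lower the gauge into that bore until its flange rests on the block, press the green end of its rocker so that the plungers spring out against the bore, press the yellow end to lock them, then lift the gauge out and hang it by its crossbar in both hooks of the stand of its colour, still locked at the bore's size. When you finish, both blocks must have their own offcut lying flat and centred over the bore again, to keep dust out, and nothing else is to be knocked about.

Things in the scene. Friction and masses are not known exactly. Their poses are not given: they have to be found in the camera images.
- red_gauge_grip (a point): Middle of the red bore gauge's red handle (the gauge may be absent). Axes: z up along the barrel, x along crossbar and plungers. Handle 72 mm along x, 26 mm along y (grip it across y), from 26 mm below this point to 18 above. Under it a flange 66 mm across, 6 thick, underside 32 mm below this point; under that a barrel 26 mm across, 48 long, plungers to +x and -x 70 mm below this point. 0.37 kg.
- red_gauge_bar (a point): Middle of the red gauge's crossbar: a round steel bar 8 mm across, 140 mm long along the gauge's x, 4 mm above the grip point, sticking out 34 mm at each end of the handle.
- red_gauge_end_a (a point): Point on the red gauge's crossbar, 66 mm from its middle on the +x side.
- red_gauge_end_b (a point): Point on the red gauge's crossbar, 66 mm from its middle on the -x side.
- red_rocker (a joint): Black rocker on the red handle, rad: 0 locked (yellow end, at the gauge's -x, down), 0.30 free (green end, +x, down). Each end has a coloured pad 12 mm across, 27 mm from the middle; its top is 36 mm above the grip point when raised, 28 when down. Press the raised pad straight down 8 mm: green (about 3 N) frees, yellow (about 8 N) locks the plungers where they are. It stays as left; the lock holds below 0.1.
- red_plunger (a joint): How far each plunger of the red gauge stands out, m: 0 pushed in (36 mm over both tips, as at the start, locked), 0.013 fully out (62 mm over the tips). The two move together, pushed out by a light spring of about 0.7 N each; the lock holds them against a few newtons, so lift the gauge out straight and gently. In the bore of its own block (46 mm) they stop at about 0.0055.
- red_block_mouth (a point): Centre of the bore's mouth on top of the red bearing block: a fixed block 96 x 96 x 60 mm, its top level with this point; the bore, upright, 46 mm across, goes right through.
- red_stand_rest (a point): Red hook stand (fixed): where the middle of the crossbar lies when the bar sits in both hooks, about 105 mm above the bench. The two upward-open V hooks of 8 mm round bar stand 56 mm to either side of this point along the stand's y; each is 32 mm wide at its mouth along x, tips 11 mm above this point, bottom of the V 9 mm below. The base is 66 x 140 x 12 mm.
- red_cover_mid (a point): Centre of the wooden offcut that covers the red block's bore at the start: 60 mm along its x, 70 mm along y, 30 mm high, about 0.1 kg.
- blue_gauge_grip (a point): Middle of the blue bore gauge's blue handle (the gauge may be absent). Axes: z up along the barrel, x along crossbar and plungers. Handle 72 mm along x, 26 mm along y (grip it across y), from 26 mm below this point to 18 above. Under it a flange 66 mm across, 6 thick, underside 32 mm below this point; under that a barrel 26 mm across, 48 long, plungers to +x and -x 70 mm below this point. 0.37 kg.
- blue_gauge_bar (a point): Middle of the blue gauge's crossbar: a round steel bar 8 mm across, 140 mm long along the gauge's x, 4 mm above the grip point, sticking out 34 mm at each end of the handle.
- blue_gauge_end_a (a point): Point on the blue gauge's crossbar, 66 mm from its middle on the +x side.
- blue_gauge_end_b (a point): Point on the blue gauge's crossbar, 66 mm from its middle on the -x side.
- blue_rocker (a joint): Black rocker on the blue handle, rad: 0 locked (yellow end, at the gauge's -x, down), 0.30 free (green end, +x, down). Each end has a coloured pad 12 mm across, 27 mm from the middle; its top is 36 mm above the grip point when raised, 28 when down. Press the raised pad straight down 8 mm: green (about 3 N) frees, yellow (about 8 N) locks the plungers where they are. It stays as left; the lock holds below 0.1.
- blue_plunger (a joint): How far each plunger of the blue gauge stands out, m: 0 pushed in (36 mm over both tips, as at the start, locked), 0.013 fully out (62 mm over the tips). The two move together, pushed out by a light spring of about 0.7 N each; the lock holds them against a few newtons, so lift the gauge out straight and gently. In the bore of its own block (52 mm) they stop at about 0.0086.
- blue_block_mouth (a point): Centre of the bore's mouth on top of the blue bearing block: a fixed block 96 x 96 x 60 mm, its top level with this point; the bore, upright, 52 mm across, goes right through.
- blue_stand_rest (a point): Blue hook stand (fixed): where the middle of the crossbar lies when the bar sits in both hooks, about 105 mm above the bench. The two upward-open V hooks of 8 mm round bar stand 56 mm to either side of this point along the stand's y; each is 32 mm wide at its mouth along x, tips 11 mm above this point, bottom of the V 9 mm below. The base is 66 x 140 x 12 mm.
- blue_cover_mid (a point): Centre of the wooden offcut that covers the blue block's bore at the start: 60 mm along its x, 70 mm along y, 30 mm high, about 0.1 kg.
- grey_tray: Loose grey steel tray, origin in the middle of its underside: 200 mm along x, 270 mm along y, walls 2 mm thick and 50 mm high, floor 2 mm; a partition 42 mm high at y = -30 mm runs along x. Clamps and tools hang over the back of the bench from 0.57 m ahead of the robot, lowest end 0.22 m up: keep the wrist nearer than that; a door stands 0.16 m behind it.
- screw_carton: Bystander: yellow screw carton, 67 x 125 x 79 mm; origin at the middle of its underside.
- oil_can: Bystander: green and brass oil can, 48 x 48 x 165 mm; origin at the middle of its underside.

How it is judged (in metres and radians):
At the end, for the whole second after the job is handed in: Each gauge present hangs in both hooks of its colour's stand (bar ends within 6 mm of seated, centred within 13 mm, upright within 0.3 rad), plungers locked within 1.2 mm of its bore's value (red 5.5 mm, blue 8.6 mm out). Each offcut lies on its block, centred within 12 mm (z of red_cover_mid in the frame of red_block_mouth between 0.009 and 0.021 m and horizontal distance between red_cover_mid and red_block_mouth below 0.012 m and value of joint red_plunger between 0.0043 and 0.0067 m and x of red_gauge_end_a in the frame of red_stand_rest between -0.007 and 0.007 m and z of red_gauge_end_a in the frame of red_stand_rest between -0.006 and 0.006 m and x of red_gauge_end_b in the frame of red_stand_rest between -0.007 and 0.007 m and z of red_gauge_end_b in the frame of red_stand_rest between -0.006 and 0.006 m and y of red_gauge_bar in the frame of red_stand_rest between -0.013 and 0.013 m and angle between each of red_gauge_bar, blue_gauge_bar's own z axis and vertical below 0.3 rad and z of blue_cover_mid in the frame of blue_block_mouth between 0.009 and 0.021 m and horizontal distance between blue_cover_mid and blue_block_mouth below 0.012 m and value of joint blue_plunger between 0.0074 and 0.0098 m and x of blue_gauge_end_a in the frame of blue_stand_rest between -0.007 and 0.007 m and z of blue_gauge_end_a in the frame of blue_stand_rest between -0.006 and 0.006 m and x of blue_gauge_end_b in the frame of blue_stand_rest between -0.007 and 0.007 m and z of blue_gauge_end_b in the frame of blue_stand_rest between -0.006 and 0.006 m and y of blue_gauge_bar in the frame of blue_stand_rest between -0.013 and 0.013 m); the robot touches nothing.
It fails at once if one of the bystanders (screw carton, oil can) is pushed more than 6 cm or knocked over (distance of any of screw_carton, oil_can from where it was at the start of the episode above 0.06 m or angle between any of screw_carton, oil_can's own z axis and vertical above 0.6 rad).
Of red_gauge, blue_gauge only 1 to 2 are there at a start; the rules pass over those that are not, and their reading is None.
At some moment in a run one of grey_tray may be knocked a few centimetres aside while the robot is not near it.
It also fails if it takes over 210 s, if anything falls off the work surface, if the arm or the gripper's body presses on something with over 40 N, if the wrist force passes 120 N, or if a joint passes its speed limit or range.

## Working session

There is one attempt and no reset: what is moved stays moved. The work goes in short steps, Python scripts to look and compute and a shell command to move; the robot and the scene stay as the last step left them, time stands still between calls to the robot, and variables do not carry over. Pictures are saved under pics/ and viewed, at most 14 in all, crops included, and the job is handed in when it is done.

```bash
mkdir -p pics
python3 - <<'E'
from workcell import status,camera,camera_params
import cv2,numpy as np
for n in("top","side"):
    cv2.imwrite(f"pics/{n}0.png",camera(n)[:,:,::-1]); p=camera_params(n); print(n,np.round(p["intrinsics"],1).tolist(),np.round(p["T"],3).tolist())
s=status.sense();print(s["position"],np.round(s["tool_rot"],3).tolist(),s["width"],s["force"])
E
```

```text
top [[453.7, 0.0, 330.0], [0.0, 453.7, 239.5], [0.0, 0.0, 1.0]] [[-0.0, -0.996, 0.089, 443.712], [-1.0, -0.0, -0.009, 67.813], [0.009, -0.089, -0.996, 992.03], [0.0, 0.0, 0.0, 1.0]]
side [[618.8, 0.0, 319.4], [0.0, 618.8, 241.5], [0.0, 0.0, 1.0]] [[-0.996, -0.046, 0.071, 383.412], [-0.085, 0.474, -0.876, 1405.717], [0.007, -0.879, -0.476, 808.682], [0.0, 0.0, 0.0, 1.0]]
[453.08396113 353.25694479 230.49285003] [[-0.615, 0.789, -0.001], [0.789, 0.615, -0.001], [0.0, -0.001, -1.0]] 85.32987607754558 [ 0.05277252  0.32845636 -0.11125132]
```

View pics/top0.png

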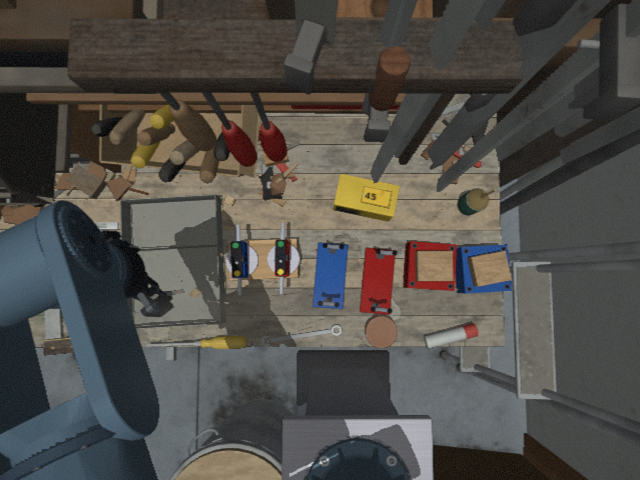

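View pics/side0.png

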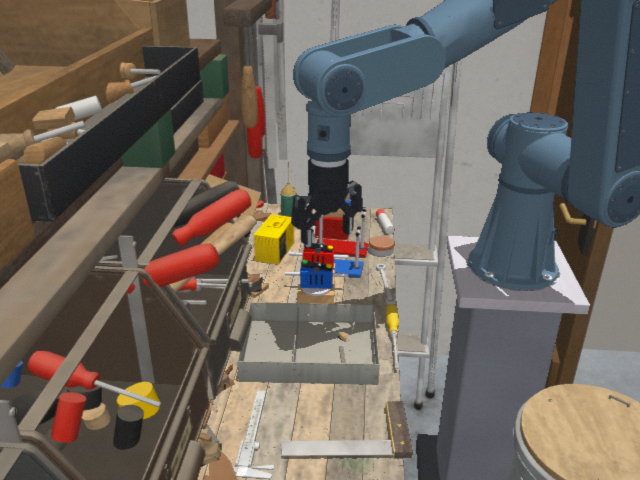

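```bash
cat > h.py <<'E'
from workcell import status,camera,camera_params
import cv2,numpy as np
def ray(n,u,v):
    p=camera_params(n);T=np.array(p["T"]);d=T[:3,:3]@np.linalg.inv(p["intrinsics"])@[u,v,1];return T[:3,3],d
def at(n,u,v,z):
    o,d=ray(n,u,v);return np.round(o+d*(z-o[2])/d[2],1)
def proj(n,P):
    p=camera_params(n);T=np.array(p["T"]);c=T[:3,:3].T@(np.array(P,float)-T[:3,3]);q=np.array(p["intrinsics"])@c;return np.round(q[:2]/q[2],1)
def strip(im,c0,r0,w,h,s):
    return cv2.resize(im[r0:r0+h,c0:c0+w],None,fx=s,fy=s,interpolation=cv2.INTER_CUBIC)
def st():
    s=status.sense();R=s["tool_rot"];print(round(s["time_s"],2),np.round(s["position"],1),"yaw(y-axis)",round(float(np.degrees(np.arctan2(R[1][1],R[0][1]))),2),"F",np.round(s["force"],1),"w",round(s["width"],1),"g",round(s["grasp_force"],1))
E
python3 - <<'E'
from h import *
im=cv2.imread("pics/top0.png")
cv2.imwrite("pics/c1.png",np.vstack([strip(im,222,231,200,86,3.45*1.0),strip(im,330,231,200,86,3.45)]))
si=cv2.imread("pics/side0.png")
cv2.imwrite("pics/c2.png",strip(si,225,190,200,150,4))
for n in("top","side"):
  for y in(360,240):print(n,y,proj(n,[450,y,0]))
E
```

```text
top 360 [191.3 277.3]
top 240 [246.6 277.3]
side 360 [327.3 342.1]
side 240 [331.2 309.7]
```

View pics/c1.png

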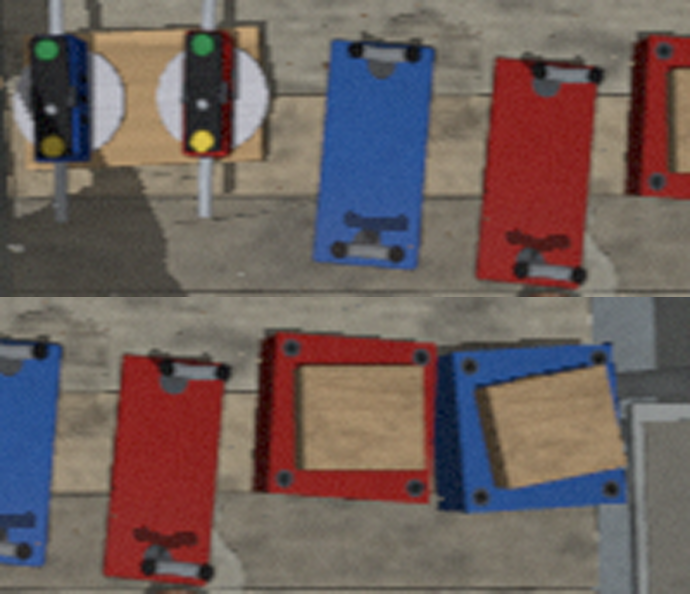

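View pics/c2.png

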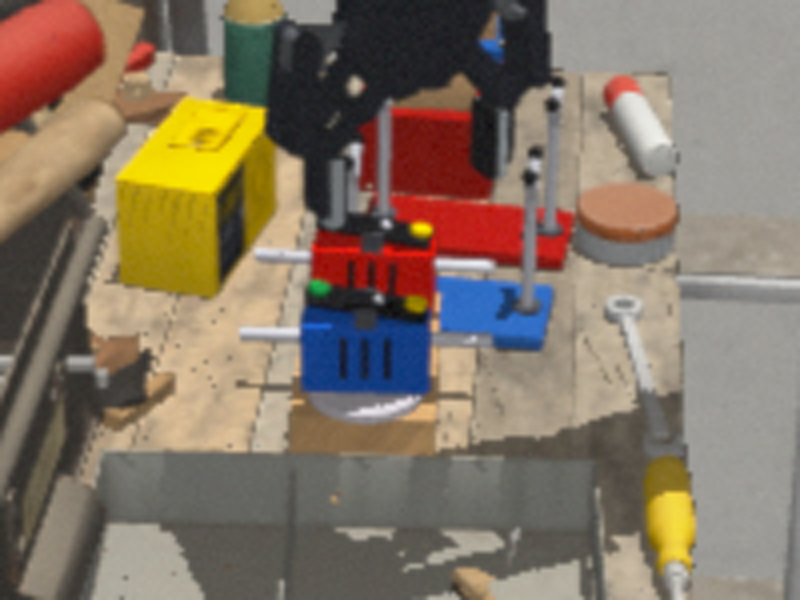

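Run:
```python
from h import *
A=lambda x,y:(222+(x-1.2)/3.45,231+(y-1.2)/3.45)
B=lambda x,y:(330+(x-1.2)/3.45,231+(y-297-1.2)/3.45)
S=lambda x,y:(225+(x-1.5)/4,190+(y-1.5)/4)
def tri(a,b):
    o1,d1=ray("top",*a);o2,d2=ray("side",*b)
    t=np.linalg.lstsq(np.c_[d1,-d2],o2-o1,rcond=None)[0];p,q=o1+t[0]*d1,o2+t[1]*d2
    return np.round((p+q)/2,1),round(float(np.linalg.norm(p-q)),1)
print("bY",tri(A(52,145),S(414,303)),"bG",tri(A(46,49),S(319,288)),"rY",tri(A(201,141),S(421,230)))
print("bbar end",tri(A(61,218),S(487,341)),"rbar end",tri(A(204,214),S(495,265)))
def m(f,pts,z,name):
    P=np.array([at("top",*f(*p),z) for p in pts]);print(name,P.tolist(),"mid",P.mean(0))
m(A,[(355,50),(413,54),(338,249),(396,253)],116,"bstand")
m(A,[(540,73),(597,76),(521,270),(578,275)],116,"rstand")
m(B,[(291,348),(421,357),(284,479),(415,488)],60,"rblock")
m(B,[(470,366),(599,357),(481,497),(611,488)],60,"bblock")
m(B,[(302,364),(424,366),(424,470),(301,470)],90,"rcover")
m(B,[(490,384),(604,364),(626,467),(507,488)],90,"bcover")
T=lambda u,v:(u,v)
m(T,[(121.5,199),(219,196),(222,322)],50,"tray")
for x,y in((293,478),(102,455),(593,462)): print(at("side",*S(x,y),42))
```

```text
bY (array([458.3, 239. , 116.3]), 0.5) bG (array([510.9, 241.6, 124.4]), 0.4) rY (array([460.4, 156.1, 116.2]), 0.3)
bbar end (array([417.5, 237.6,  93.4]), 1.0) rbar end (array([418.2, 156. ,  95.3]), 2.1)
bstand [[511.2, 70.2, 116.0], [509.0, 37.7, 116.0], [400.5, 79.6, 116.0], [398.2, 47.4, 116.0]] mid [454.725  58.725 116.   ]
rstand [[498.3, -33.6, 116.0], [496.6, -65.6, 116.0], [388.8, -22.0, 116.0], [386.0, -53.6, 116.0]] mid [442.425 -43.7   116.   ]
rblock [[515.0, -114.2, 60.0], [509.6, -192.1, 60.0], [437.0, -108.7, 60.0], [431.6, -186.6, 60.0]] mid [ 473.3 -150.4   60. ]
bblock [[504.2, -221.3, 60.0], [509.6, -299.0, 60.0], [426.3, -225.8, 60.0], [431.5, -303.4, 60.0]] mid [ 467.9   -262.375   60.   ]
rcover [[503.4, -114.6, 90.0], [502.2, -185.3, 90.0], [442.3, -183.8, 90.0], [442.3, -112.9, 90.0]] mid [ 472.55 -149.15   90.  ]
bcover [[491.8, -223.3, 90.0], [503.4, -289.9, 90.0], [443.9, -300.6, 90.0], [432.0, -231.4, 90.0]] mid [ 467.775 -261.3     90.   ]
tray [[613.0, 495.3, 50.0], [619.6, 291.9, 50.0], [358.5, 280.2, 50.0]] mid [530.36666667 355.8         50.        ]
[518.4 305.3  42. ]
[625.2 293.3  42. ]
[356.8 274.6  42. ]
```

```bash
python3 -m pendant '{"offset":[[0.01,-0.12,0],[0.02,-0.25,0],[0.03,-0.38,0],[0.04,-0.5,0],[0.05,-0.63,0],[0.06,-0.75,0],[0.08,-0.88,0],[0.095,-1,0]],"twist":[-0.05,-0.1,-0.15,-0.2,-0.26,-0.32,-0.38,-0.437]}' 85 40
python3 -m pendant '{"offset":[[0,-0.2,0],[0,-0.4,0],[0,-0.6,0],[0,-0.8,0],[0,-1,0],[0,-1,0],[0,-1,0],[0,-1,0]],"twist":[0,0,0,0,0,0,0,0]}'
python3 -m pendant '{"offset":[[0,-0.2,-0.05],[0,-0.4,-0.15],[0,-0.513,-0.3],[0,-0.513,-0.4],[0,-0.513,-0.5],[0,-0.513,-0.5],[0,-0.513,-0.5],[0,-0.513,-0.5]],"twist":[0,0,0,0,0,0,0,0]}'
python3 - <<'E'
from h import *
cv2.imwrite("pics/t1.png",strip(camera("top")[:,:,::-1],222,200,260,130,3));cv2.imwrite("pics/s1.png",camera("side")[:,:,::-1]);st()
E
```

```text
time_s: 1.1
position: [472.3, 152.6, 230.9]
tool_rot: [[0.028, 1.0, -0.001], [1.0, -0.028, -0.0], [-0.0, -0.001, -1.0]]
force: [0.5, 0.0, -0.2]
width: 85.2
grasp_force: 0.0
time_s: 2.1
position: [472.4, -45.5, 231.1]
tool_rot: [[0.023, 1.0, -0.0], [1.0, -0.023, 0.0], [0.0, -0.0, -1.0]]
force: [-1.0, 0.1, 0.2]
width: 85.0
grasp_force: 0.0
time_s: 3.1
position: [473.3, -149.2, 132.4]
tool_rot: [[0.024, 1.0, 0.002], [1.0, -0.024, -0.001], [-0.001, 0.002, -1.0]]
force: [-0.0, 0.1, 0.6]
width: 85.0
grasp_force: 0.0
3.2 [ 473.1 -149.2  132.2] yaw(y-axis) -1.38 F [-0.7 -0.4 -0.4] w 85.3 g 0.0
```

View pics/t1.png

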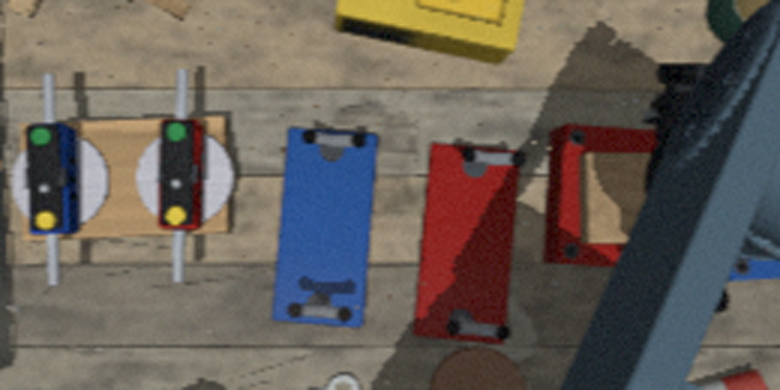

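```bash
python3 -m pendant '{"offset":[[0,0,-0.1],[0,0,-0.2],[0,0,-0.28],[0,0,-0.335],[0,0,-0.34],[0,0,-0.34],[0,0,-0.34],[0,0,-0.34]],"twist":[0,0,0,0,0,0,0,0]}' 
python3 -m pendant '{"offset":[[0,0,0],[0,0,0],[0,0,0],[0,0,0],[0,0,0],[0,0,0],[0,0,0],[0,0,0]],"twist":[0,0,0,0,0,0,0,0]}' 20 40
python3 - <<'E'
from h import *
st()
C=lambda x,y:(222+(x-1)/3,200+(y-1)/3)
for n,pts,z in(("b bar",[(48,74),(54,284)],92),("r bar",[(181,70),(178,281)],92),("b G",[(40,136)],124),("bY",[(45,220)],116),("rG",[(177,132)],124),("rY",[(175,215)],116)):
    P=np.array([at("top",*C(*p),z) for p in pts]);print(n,P.tolist(),P.mean(0))
E
```

```text
time_s: 4.2
position: [472.9, -149.3, 63.8]
tool_rot: [[0.024, 1.0, 0.001], [1.0, -0.024, -0.001], [-0.0, 0.001, -1.0]]
force: [0.1, 0.3, 0.5]
width: 84.7
grasp_force: 0.0
time_s: 5.2
position: [472.8, -149.3, 63.7]
tool_rot: [[0.024, 1.0, 0.0], [1.0, -0.024, -0.0], [-0.0, 0.0, -1.0]]
force: [-0.9, 1.2, 6.3]
width: 59.3
grasp_force: 43.7
5.2 [ 472.8 -149.3   63.7] yaw(y-axis) -1.4 F [-0.9  1.2  6.3] w 59.3 g 43.7
b bar [[554.6, 243.5, 92.0], [416.0, 237.2, 92.0]] [485.3  240.35  92.  ]
r bar [[557.4, 155.3, 92.0], [417.9, 156.0, 92.0]] [487.65 155.65  92.  ]
b G [[510.8, 241.7, 124.0]] [510.8 241.7 124. ]
bY [[457.5, 239.1, 116.0]] [457.5 239.1 116. ]
rG [[513.4, 154.3, 124.0]] [513.4 154.3 124. ]
rY [[460.6, 155.9, 116.0]] [460.6 155.9 116. ]
```

```bash
python3 -m pendant '{"offset":[[0,0,0.06],[0,0,0.15],[0,0.05,0.3],[0,0.15,0.45],[0,0.3,0.6],[0,0.5,0.7],[0,0.75,0.7],[0,1,0.7]],"twist":[0,0,0,0,0,0,0,0]}' 
python3 -m pendant '{"offset":[[0,0.25,0],[0,0.5,0],[-0.03,0.75,0],[-0.09,1,0],[-0.14,1,0],[-0.18,1,0],[-0.18,1,0],[-0.18,1,0]],"twist":[0,0,0,0.03,0.03,0.03,0.03,0.03]}'
python3 -m pendant '{"offset":[[0,0.2,0],[0,0.42,0],[0,0.42,-0.2],[0,0.42,-0.4],[0,0.42,-0.6],[0,0.42,-0.7],[0,0.42,-0.7],[0,0.42,-0.7]],"twist":[0,0,0,0,0,0,0,0]}'
python3 -c "
from h import *
cv2.imwrite('pics/s2.png',camera('side')[:,:,::-1]);cv2.imwrite('pics/t2.png',strip(camera('top')[:,:,::-1],100,180,200,150,4));st()"
```

```text
time_s: 6.2
position: [472.4, 52.2, 204.2]
tool_rot: [[0.025, 1.0, 0.001], [1.0, -0.025, -0.0], [-0.0, 0.001, -1.0]]
force: [0.6, 0.5, -1.6]
width: 58.9
grasp_force: 43.4
time_s: 7.2
position: [437.1, 250.0, 203.5]
tool_rot: [[-0.021, 1.0, 0.001], [1.0, 0.021, 0.0], [-0.0, 0.001, -1.0]]
force: [-0.9, -0.5, -1.0]
width: 59.1
grasp_force: 43.3
time_s: 8.2
position: [437.7, 334.9, 64.3]
tool_rot: [[-0.022, 1.0, 0.001], [1.0, 0.022, 0.001], [0.001, 0.001, -1.0]]
force: [-0.0, 0.2, -1.3]
width: 59.2
grasp_force: 43.3
8.3 [437.9 335.2  64.8] yaw(y-axis) 1.27 F [ 0.2  0.3 -1.9] w 59.1 g 43.3
```

View pics/s2.png

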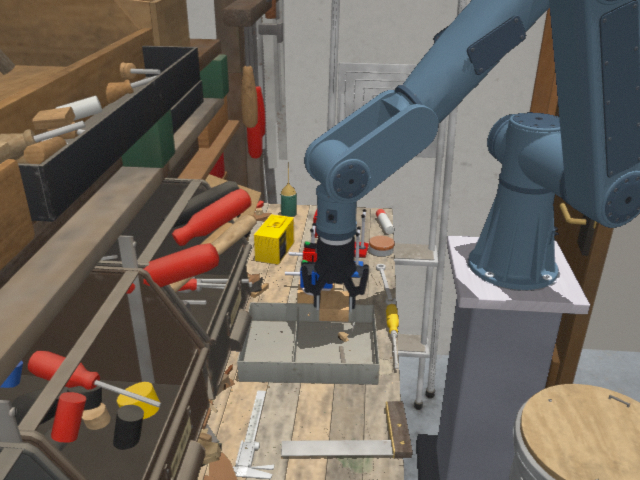

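```bash
python3 -m pendant '{"offset":[[0,0,-0.08],[0,0,-0.16],[0,0,-0.22],[0,0,-0.26],[0,0,-0.275],[0,0,-0.285],[0,0,-0.285],[0,0,-0.285]],"twist":[0,0,0,0,0,0,0,0]}' 
python3 -m pendant '{"offset":[[0,0,0],[0,0,0],[0,0,0],[0,0,0],[0,0,0.1],[0,0,0.3],[0,-0.1,0.5],[0,-0.3,0.65]],"twist":[0,0,0,0,0,0,0,0]}' 82
python3 -m pendant '{"offset":[[0.03,-0.25,0.02],[0.06,-0.5,0.02],[0.1,-0.75,0.02],[0.15,-1,0.02],[0.15,-1,0.02],[0.15,-1,0.02],[0.15,-1,0.02],[0.15,-1,0.02]],"twist":[0,-0.05,-0.1,-0.129,-0.129,-0.129,-0.129,-0.129]}'
python3 -m pendant '{"offset":[[0,-0.25,0],[0,-0.5,0],[0,-0.75,0],[0,-1,0],[0,-1,0],[0,-1,0],[0,-1,0],[0,-1,0]],"twist":[0,0,0,0,0,0,0,0]}'
python3 -c "
from h import *
cv2.imwrite('pics/t3.png',strip(camera('top')[:,:,::-1],100,180,200,150,4));st()"
```

```text
time_s: 9.3
position: [436.9, 335.0, 6.7]
tool_rot: [[-0.023, 1.0, 0.001], [1.0, 0.023, 0.0], [0.0, 0.001, -1.0]]
force: [-0.1, 1.3, -1.2]
width: 59.1
grasp_force: 43.3
time_s: 10.3
position: [437.2, 275.2, 138.3]
tool_rot: [[-0.025, 1.0, 0.002], [1.0, 0.025, 0.001], [0.001, 0.002, -1.0]]
force: [-0.2, -0.0, 0.2]
width: 82.4
grasp_force: 0.0
time_s: 11.3
position: [466.2, 76.0, 140.2]
tool_rot: [[0.177, 0.984, -0.0], [0.984, -0.177, 0.0], [0.0, -0.0, -1.0]]
force: [0.4, -0.6, 0.5]
width: 82.1
grasp_force: 0.0
time_s: 12.3
position: [466.6, -123.9, 140.3]
tool_rot: [[0.177, 0.984, -0.0], [0.984, -0.177, 0.0], [0.0, -0.0, -1.0]]
force: [0.1, -0.7, -0.0]
width: 82.0
grasp_force: 0.0
12.35 [ 466.6 -124.1  140.3] yaw(y-axis) -10.21 F [ 0.1 -0.7 -0.2] w 82.1 g 0.0
```

View pics/t3.png

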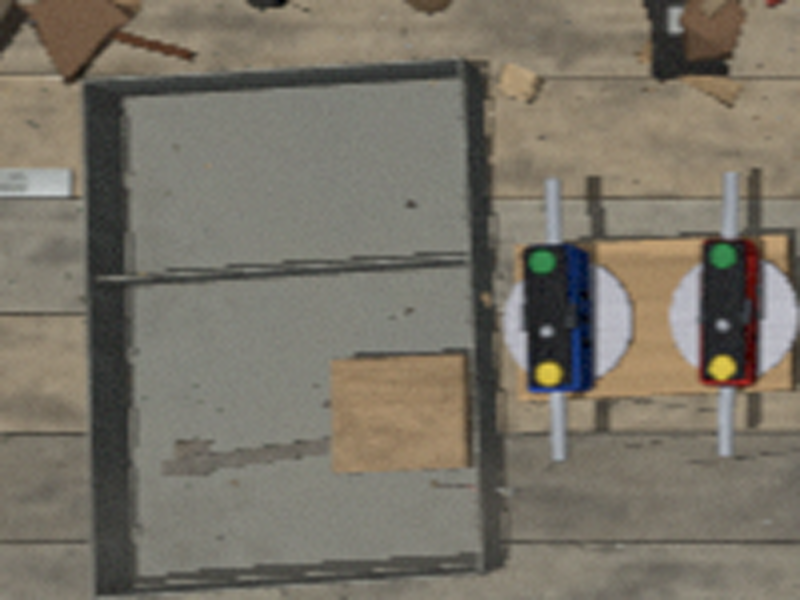

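```bash
python3 -m pendant '{"offset":[[0,-0.2,0],[0,-0.4,0],[0.005,-0.6,0],[0.005,-0.688,0],[0.005,-0.688,-0.15],[0.005,-0.688,-0.28],[0.005,-0.688,-0.38],[0.005,-0.688,-0.38]],"twist":[0.05,0.1,0.15,0.2,0.224,0.224,0.224,0.224]}' 
python3 -m pendant '{"offset":[[0,0,0],[0,0,0],[0,0,0],[0,0,0],[0,0,0],[0,0,0],[0,0,0],[0,0,0]],"twist":[0,0,0,0,0,0,0,0]}' 20 40
python3 -c "
from h import *
C=lambda x,y:(100+(x-1.5)/4,180+(y-1.5)/4)
P=np.array([at('top',*C(*p),32) for p in [(332,358),(466,355),(469,468),(333,470)]]);print(P.tolist(),P.mean(0));st()"
```

```text
time_s: 13.35
position: [466.6, -261.3, 62.7]
tool_rot: [[-0.172, 0.985, -0.003], [0.985, 0.172, 0.003], [0.003, -0.002, -1.0]]
force: [-0.2, 0.6, 0.5]
width: 81.5
grasp_force: 0.0
time_s: 14.35
position: [468.4, -263.3, 65.6]
tool_rot: [[-0.171, 0.985, 0.002], [0.985, 0.171, -0.001], [-0.002, 0.002, -1.0]]
force: [1.1, 1.6, 6.4]
width: 59.5
grasp_force: 44.9
[[467.0, 369.3, 32.0], [468.5, 298.9, 32.0], [409.4, 296.1, 32.0], [408.4, 367.1, 32.0]] [438.325 332.85   32.   ]
14.35 [ 468.4 -263.3   65.6] yaw(y-axis) 9.86 F [1.1 1.6 6.4] w 59.5 g 44.9
```

```bash
python3 -m pendant '{"offset":[[0,0,0.06],[0,0,0.15],[0,0.05,0.3],[0,0.15,0.45],[0,0.3,0.6],[0,0.5,0.7],[0,0.75,0.7],[0,1,0.7]],"twist":[0,0,0,0,0,0,-0.04,-0.088]}' 
python3 -m pendant '{"offset":[[0,0.25,0],[0,0.5,0],[0,0.75,0],[0,1,0],[0,1,0],[0,1,0],[0,1,0],[0,1,0]],"twist":[0,0,0,0,0,0,0,0]}'
python3 -m pendant '{"offset":[[0,0.25,0],[0,0.5,0],[-0.04,0.75,0],[-0.1,1,0],[-0.15,1,0],[-0.15,1,0],[-0.15,1,0],[-0.15,1,0]],"twist":[0,0,0,0,0,0,0,0]}'
python3 -m pendant '{"offset":[[0,0.2,0],[0,0.4,0],[0,0.44,-0.1],[0,0.44,-0.25],[0,0.44,-0.45],[0,0.44,-0.6],[0,0.44,-0.7],[0,0.44,-0.7]],"twist":[0,0,0,0,0,0,0,0]}'
python3 -m pendant '{"offset":[[0,0,-0.08],[0,0,-0.16],[0,0,-0.22],[0,0,-0.26],[0,0,-0.275],[0,0,-0.285],[0,0,-0.285],[0,0,-0.285]],"twist":[0,0,0,0,0,0,0,0]}' 
python3 -m pendant '{"offset":[[0,0,0],[0,0,0],[0,0,0],[0,0,0],[0,0,0.1],[0,0,0.3],[0,-0.1,0.5],[0,-0.3,0.65]],"twist":[0,0,0,0,0,0,0,0]}' 82
```

```text
time_s: 15.35
position: [467.7, -61.6, 206.0]
tool_rot: [[-0.031, 1.0, 0.002], [1.0, 0.031, -0.001], [-0.001, 0.002, -1.0]]
force: [1.7, 0.7, -1.2]
width: 59.1
grasp_force: 44.1
time_s: 16.35
position: [467.7, 136.2, 204.4]
tool_rot: [[-0.032, 0.999, 0.0], [0.999, 0.032, -0.0], [-0.0, 0.0, -1.0]]
force: [0.1, 0.0, -1.2]
width: 59.1
grasp_force: 44.0
time_s: 17.35
position: [438.3, 336.2, 204.4]
tool_rot: [[-0.032, 0.999, 0.0], [0.999, 0.032, -0.0], [-0.0, 0.0, -1.0]]
force: [-0.6, -0.7, -1.1]
width: 59.4
grasp_force: 44.0
time_s: 18.35
position: [436.6, 423.8, 62.3]
tool_rot: [[-0.033, 0.999, -0.003], [0.999, 0.033, -0.002], [-0.002, -0.003, -1.0]]
force: [0.9, -0.1, 0.2]
width: 59.3
grasp_force: 44.0
time_s: 19.35
position: [437.8, 425.5, 7.6]
tool_rot: [[-0.034, 0.999, 0.001], [0.999, 0.034, 0.0], [0.0, 0.001, -1.0]]
force: [0.4, 0.4, -0.2]
width: 59.1
grasp_force: 44.1
time_s: 20.35
position: [438.5, 366.1, 141.0]
tool_rot: [[-0.036, 0.999, 0.004], [0.999, 0.036, 0.002], [0.002, 0.004, -1.0]]
force: [0.4, 0.2, -0.8]
width: 81.9
grasp_force: 0.0
```

```bash
python3 -m pendant '{"offset":[[0,0,0.115],[0.03,-0.14,0.115],[0.07,-0.28,0.115],[0.11,-0.42,0.115],[0.15,-0.56,0.115],[0.19,-0.7,0.115],[0.22,-0.85,0.115],[0.246,-1,0.115]],"twist":[0.11,0.22,0.33,0.44,0.55,0.66,0.77,0.88]}' 50 40
python3 -m pendant '{"offset":[[0,-0.05,0],[0,-0.05,0],[0,-0.05,-0.1],[0,-0.05,-0.2],[0,-0.05,-0.3],[0,-0.05,-0.4],[0,-0.05,-0.46],[0,-0.05,-0.46]],"twist":[0.09,0.09,0.09,0.09,0.09,0.09,0.09,0.09]}'
python3 -c "
from h import *
cv2.imwrite('pics/s4.png',strip(camera('side')[:,:,::-1],225,190,200,150,4));st()"
```

```text
time_s: 21.35
position: [487.3, 164.4, 161.9]
tool_rot: [[-0.989, 0.148, 0.002], [0.148, 0.989, 0.0], [-0.002, 0.0, -1.0]]
force: [-1.1, 0.3, 1.3]
width: 49.9
grasp_force: 0.0
time_s: 22.35
position: [486.2, 155.6, 67.9]
tool_rot: [[-1.0, 0.014, -0.001], [0.014, 1.0, -0.0], [0.001, -0.0, -1.0]]
force: [0.2, 0.0, 0.3]
width: 50.1
grasp_force: 0.0
22.4 [486.8 155.6  68.6] yaw(y-axis) 89.19 F [-0.4 -0.   0.3] w 50.1 g 0.0
```

View pics/s4.png

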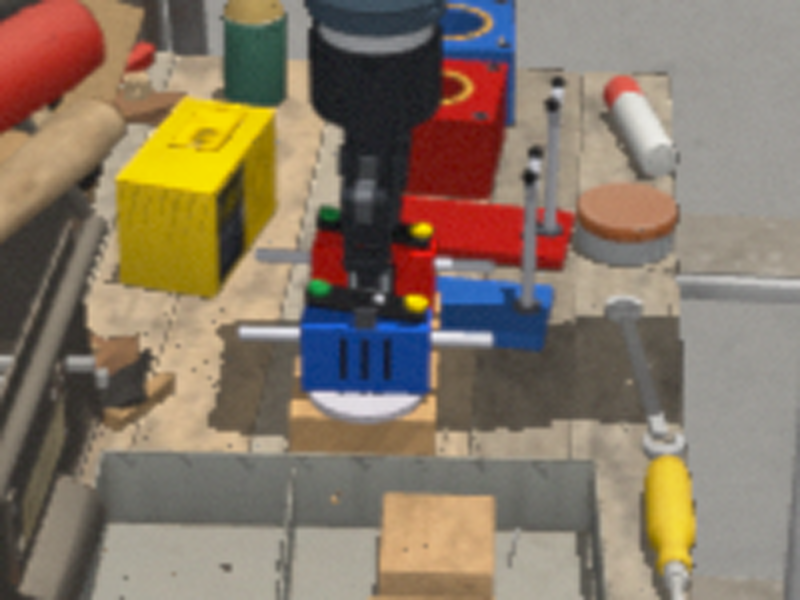

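```bash
python3 -m pendant '{"offset":[[0,0,0],[0,0,0],[0,0,0],[0,0,0],[0,0,0],[0,0,0],[0,0,0],[0,0,0]],"twist":[0,0,0,0,0,0,0,0]}' 10 60
python3 -m pendant '{"offset":[[0,0,0.03],[0,0,0.08],[0,0,0.15],[0,0,0.25],[0,0,0.37],[0,0,0.5],[0,0,0.64],[0,0,0.71]],"twist":[0,0,0,0,0,0,0,0]}'
python3 -m pendant '{"offset":[[0,-0.2,0],[0,-0.4,0],[0,-0.6,0],[0,-0.8,0],[0,-1,0],[0,-1,0],[0,-1,0],[0,-1,0]],"twist":[0,0,0,0,0,0,0,0]}'
python3 -m pendant '{"offset":[[-0.02,-0.15,0],[-0.04,-0.3,0],[-0.066,-0.45,0],[-0.066,-0.526,0],[-0.066,-0.526,0],[-0.066,-0.526,-0.15],[-0.066,-0.526,-0.25],[-0.066,-0.526,-0.25]],"twist":[0,0,0,0,0,0,0,0]}'
python3 -c "
from h import *
a=strip(camera('top')[:,:,::-1],340,215,200,85,4)[:300];b=strip(camera('side')[:,:,::-1],260,160,200,75,4);cv2.imwrite('pics/s5.png',np.vstack([a,b]));st()"
```

```text
time_s: 23.4
position: [487.7, 155.4, 69.4]
tool_rot: [[-1.0, 0.014, 0.002], [0.014, 1.0, 0.0], [-0.002, 0.0, -1.0]]
force: [-0.7, 0.3, 6.6]
width: 25.4
grasp_force: 60.1
time_s: 24.4
position: [487.5, 155.3, 212.6]
tool_rot: [[-1.0, 0.013, 0.003], [0.013, 1.0, 0.0], [-0.003, 0.0, -1.0]]
force: [-0.8, -0.7, -5.2]
width: 25.7
grasp_force: 59.2
time_s: 25.4
position: [486.5, -43.8, 210.1]
tool_rot: [[-1.0, 0.012, -0.0], [0.012, 1.0, 0.0], [0.0, 0.0, -1.0]]
force: [0.9, -0.4, -4.2]
width: 25.1
grasp_force: 60.9
time_s: 26.4
position: [472.5, -147.9, 158.7]
tool_rot: [[-1.0, 0.012, -0.003], [0.012, 1.0, 0.003], [0.003, 0.003, -1.0]]
force: [-1.7, -0.0, -3.3]
width: 25.0
grasp_force: 61.1
26.5 [ 474.  -149.2  160.9] yaw(y-axis) 89.29 F [ 1.1 -0.1 -3.5] w 25.2 g 61.1
```

View pics/s5.png

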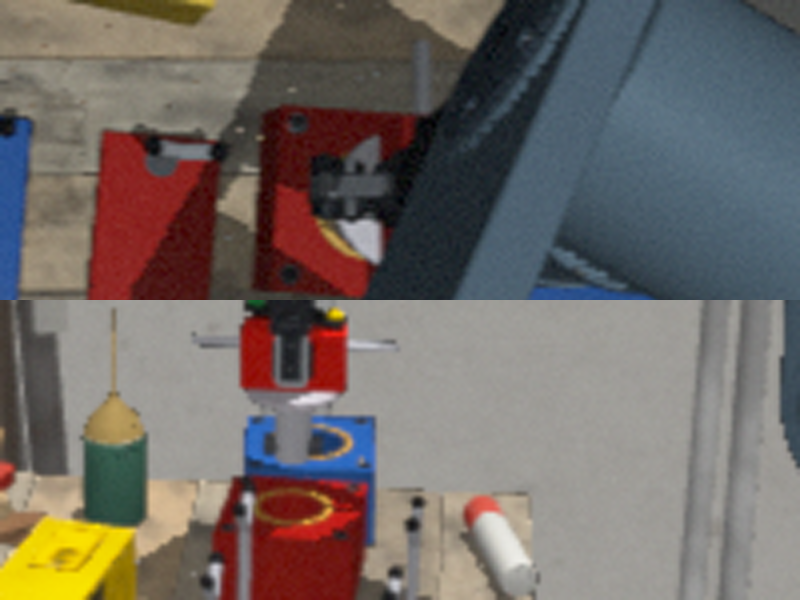

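```bash
python3 -c "
from h import *
S=lambda x,y:(260+(x-1.5)/4,160+(y-300-1.5)/4)
print(at('side',*S(293,508),60))
o,d=ray('side',*S(294,440));print(o+d*(-149.3-o[1])/d[1])
o,d=ray('side',*S(294,358));print('handle',o+d*(-136.5-o[1])/d[1]) 
for p in((195,340),(396,346)):
  o,d=ray('side',*S(*p));print('bar',o+d*(-149.3-o[1])/d[1])
st()
im=cv2.imread('pics/t3.png')
"
```

```text
[ 472.7 -150.4   60. ]
[ 472.88265338 -149.3         112.28156095]
handle [ 473.18625027 -136.5         177.98187369]
bar [ 541.11733293 -149.3         183.03070736]
bar [ 405.51475146 -149.3         184.22353089]
26.5 [ 474.  -149.2  160.9] yaw(y-axis) 89.29 F [ 1.1 -0.1 -3.5] w 25.2 g 61.1
```

```bash
python3 -m pendant '{"offset":[[-0.0015,-0.0025,-0.07],[-0.0015,-0.0025,-0.14],[-0.0015,-0.0025,-0.21],[-0.0015,-0.0025,-0.28],[-0.0015,-0.0025,-0.34],[-0.0015,-0.0025,-0.39],[-0.0015,-0.0025,-0.41],[-0.0015,-0.0025,-0.41]],"twist":[0,0,0,0,0,0,0,0]}'
python3 -m pendant '{"offset":[[0,0,-0.005],[0,0,-0.01],[0,0,-0.015],[0,0,-0.02],[0,0,-0.025],[0,0,-0.028],[0,0,-0.028],[0,0,-0.028]],"twist":[0,0,0,0,0,0,0,0]}'
```

```text
time_s: 27.5
position: [473.2, -150.4, 78.2]
tool_rot: [[-1.0, 0.013, -0.0], [0.013, 1.0, 0.0], [0.0, 0.0, -1.0]]
force: [1.0, 0.1, -4.2]
width: 25.0
grasp_force: 61.4
time_s: 28.5
position: [473.2, -150.4, 72.7]
tool_rot: [[-1.0, 0.013, -0.0], [0.013, 1.0, -0.0], [0.0, -0.0, -1.0]]
force: [-0.0, -0.2, -3.8]
width: 25.3
grasp_force: 61.4
```

```bash
python3 -m pendant '{"offset":[[0,0,-0.002],[0,0,-0.004],[0,0,-0.006],[0,0,-0.008],[0,0,-0.008],[0,0,-0.008],[0,0,-0.008],[0,0,-0.008]],"twist":[0,0,0,0,0,0,0,0]}'
```

```text
time_s: 29.5
position: [474.1, -150.9, 72.4]
tool_rot: [[-1.0, 0.013, 0.002], [0.013, 1.0, -0.001], [-0.002, -0.001, -1.0]]
force: [-2.8, 1.5, 7.5]
width: 25.4
grasp_force: 62.9
```

```bash
python3 -m pendant '{"offset":[[0,0,0.006],[0,0,0.006],[0,0,0.006],[0,0,0.006],[0,0,0.1],[0,0,0.2],[0,0,0.3],[0,0,0.4]],"twist":[0,0,0,0,0,0,0,0]}' 50
python3 -m pendant '{"offset":[[0.07,0,0],[0.135,0,0],[0.135,0,0],[0.135,0,-0.04],[0.135,0,-0.08],[0.135,0,-0.09],[0.135,0,-0.09],[0.135,0,-0.09]],"twist":[0,0,0,0,0,0,0,0]}' 0
python3 -c "
from h import *
a=strip(camera('top')[:,:,::-1],340,220,200,75,4);b=strip(camera('side')[:,:,::-1],260,160,200,75,4);cv2.imwrite('pics/s6.png',np.vstack([a,b]));st()"
```

```text
time_s: 30.5
position: [473.1, -150.4, 151.6]
tool_rot: [[-1.0, 0.013, -0.0], [0.013, 1.0, 0.0], [0.0, 0.0, -1.0]]
force: [0.1, 0.7, 0.3]
width: 49.8
grasp_force: 0.0
time_s: 31.5
position: [500.4, -150.6, 133.4]
tool_rot: [[-1.0, 0.014, 0.0], [0.014, 1.0, -0.0], [-0.0, -0.0, -1.0]]
force: [-0.2, 0.4, 0.3]
width: -0.3
grasp_force: 0.0
31.6 [ 500.4 -150.6  133.4] yaw(y-axis) 89.23 F [ 0.  -0.3 -0.1] w -0.1 g 0.0
```

View pics/s6.png

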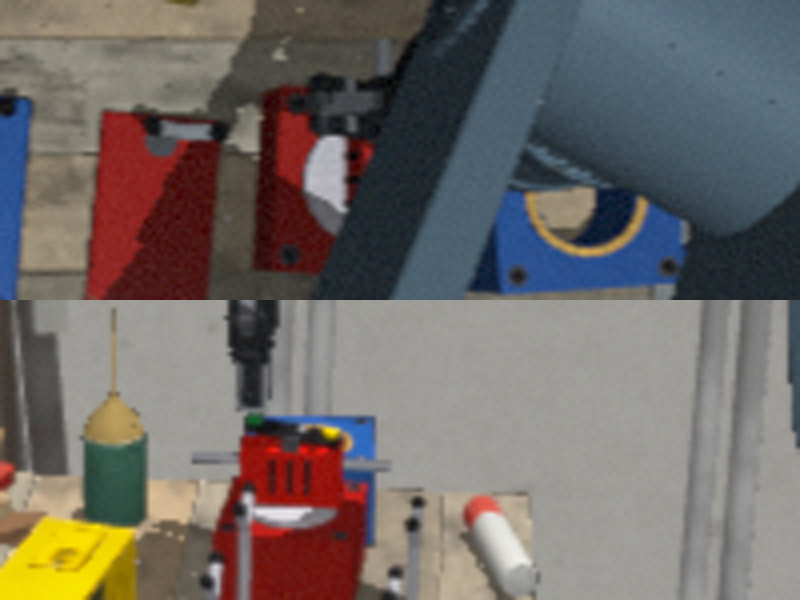

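```bash
python3 -m pendant '{"offset":[[0,0,-0.015],[0,0,-0.025],[0,0,-0.035],[0,0,-0.045],[0,0,-0.055],[0,0,-0.062],[0,0,-0.066],[0,0,-0.068]],"twist":[0,0,0,0,0,0,0,0]}'
```

```text
time_s: 32.6
position: [500.8, -150.8, 120.6]
tool_rot: [[-1.0, 0.013, 0.001], [0.013, 1.0, -0.001], [-0.001, -0.001, -1.0]]
force: [-0.9, 1.0, 12.6]
width: -0.3
grasp_force: 6.1
```

```bash
python3 -m pendant '{"offset":[[0,0,0.04],[0,0,0.09],[-0.07,0,0.1],[-0.14,0,0.1],[-0.21,0,0.1],[-0.27,0,0.1],[-0.27,0,0.08],[-0.27,0,0.08]],"twist":[0,0,0,0,0,0,0,0]}'
python3 -c "
from h import *
S=lambda x,y:(260+(x-1.5)/4,160+(y-300-1.5)/4)
for p in((193,457),(391,465)):
  print('bar',at('side',*S(*p),96))
b=strip(camera('side')[:,:,::-1],290,180,100,75,8);cv2.imwrite('pics/s7.png',b);st()"
```

```text
time_s: 33.6
position: [446.2, -150.5, 135.2]
tool_rot: [[-1.0, 0.014, -0.0], [0.014, 1.0, 0.0], [0.0, 0.0, -1.0]]
force: [0.1, -0.5, -0.4]
width: -0.1
grasp_force: 0.0
bar [ 542.7 -150.    96. ]
bar [ 405.7 -150.3   96. ]
33.65 [ 446.4 -150.5  135.4] yaw(y-axis) 89.22 F [ 0.3 -0.1  0.5] w 0.3 g 0.0
```

View pics/s7.png

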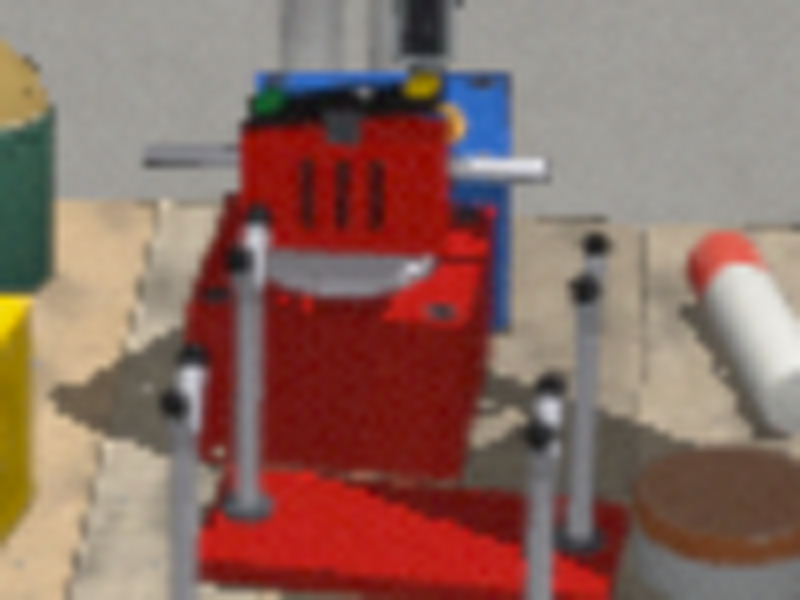

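```bash
python3 -m pendant '{"offset":[[0,0,-0.015],[0,0,-0.03],[0,0,-0.045],[0,0,-0.055],[0,0,-0.065],[0,0,-0.073],[0,0,-0.08],[0,0,-0.084]],"twist":[0,0,0,0,0,0,0,0]}'
python3 -m pendant '{"offset":[[0,0,0],[0,0,0.05],[0,0,0.1],[0,0,0.16],[0.135,0,0.16],[0.135,0,0.16],[0.135,0,0.16],[0.135,0,0.16]],"twist":[0,0,0,0,0,0,0,0]}' 
python3 -m pendant '{"offset":[[0,0,0],[0,0,0],[0,0,-0.05],[0,0,-0.15],[0,0,-0.25],[0,0,-0.35],[0,0,-0.383],[0,0,-0.383]],"twist":[0,0,0,0,0,0,0,0]}' 50
```

```text
time_s: 34.65
position: [447.0, -151.0, 119.8]
tool_rot: [[-1.0, 0.013, 0.002], [0.013, 1.0, -0.001], [-0.002, -0.001, -1.0]]
force: [-2.2, 0.6, 13.3]
width: 0.1
grasp_force: 6.7
time_s: 35.65
position: [472.5, -150.2, 150.5]
tool_rot: [[-1.0, 0.014, -0.001], [0.014, 1.0, 0.0], [0.001, 0.0, -1.0]]
force: [0.4, -0.0, -0.4]
width: -0.1
grasp_force: 0.0
time_s: 36.65
position: [472.9, -150.2, 73.6]
tool_rot: [[-1.0, 0.013, -0.001], [0.013, 1.0, 0.001], [0.001, 0.001, -1.0]]
force: [-0.8, 0.1, 0.0]
width: 50.0
grasp_force: 0.0
```

```bash
python3 -m pendant '{"offset":[[0,0,0],[0,0,0],[0,0,0],[0,0,0],[0,0,0],[0,0,0],[0,0,0],[0,0,0]],"twist":[0,0,0,0,0,0,0,0]}' 10 60
python3 -m pendant '{"offset":[[0,0,0.01],[0,0,0.03],[0,0,0.06],[0,0,0.1],[0,0,0.14],[0,0,0.18],[0,0,0.23],[0,0,0.28]],"twist":[0,0,0,0,0,0,0,0]}'
python3 -m pendant '{"offset":[[0,0,0.08],[0,0,0.16],[0,0,0.24],[0,0,0.33],[0,0,0.4],[0,0,0.4],[0,0,0.4],[0,0,0.4]],"twist":[0,0,0,0,0,0,0,0]}'
python3 -c "
from h import *
b=strip(camera('side')[:,:,::-1],290,130,100,75,8);cv2.imwrite('pics/s8.png',b);st()"
```

```text
time_s: 37.65
position: [473.9, -150.9, 75.0]
tool_rot: [[-1.0, 0.013, 0.001], [0.013, 1.0, -0.001], [-0.001, -0.001, -1.0]]
force: [-1.3, 0.2, 6.0]
width: 25.5
grasp_force: 60.3
time_s: 38.65
position: [472.7, -150.3, 130.7]
tool_rot: [[-1.0, 0.013, -0.001], [0.013, 1.0, 0.0], [0.001, 0.0, -1.0]]
force: [0.7, -0.7, -3.9]
width: 25.1
grasp_force: 59.5
time_s: 39.65
position: [472.7, -150.1, 209.2]
tool_rot: [[-1.0, 0.013, -0.001], [0.013, 1.0, 0.001], [0.001, 0.001, -1.0]]
force: [0.1, 0.1, -4.6]
width: 25.2
grasp_force: 59.8
39.7 [ 472.8 -150.2  209.3] yaw(y-axis) 89.23 F [-0.5  0.7 -4.1] w 25.4 g 59.8
```

View pics/s8.png

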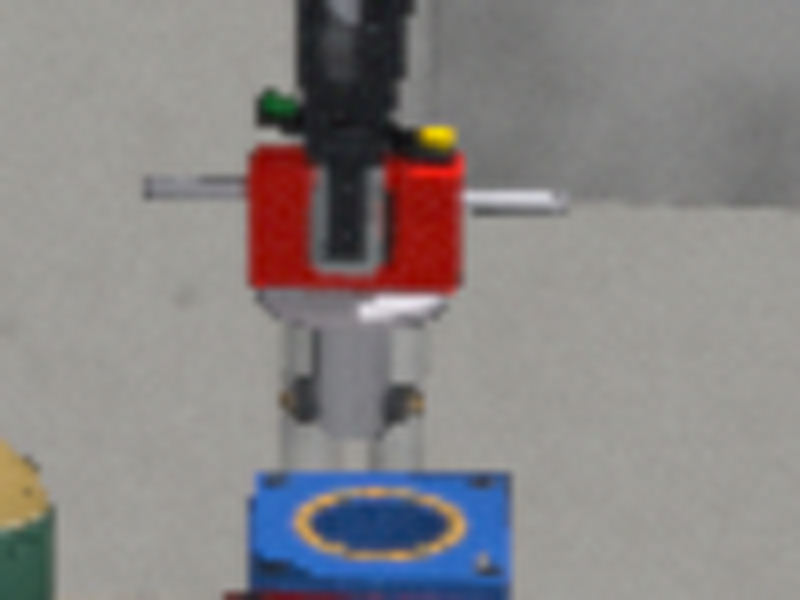

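```bash
python3 -m pendant '{"offset":[[-0.05,0.15,0],[-0.1,0.3,0],[-0.154,0.45,0],[-0.154,0.534,0],[-0.154,0.534,-0.15],[-0.154,0.534,-0.3],[-0.154,0.534,-0.45],[-0.154,0.534,-0.5]],"twist":[0,-0.02,-0.04,-0.06,-0.06,-0.06,-0.06,-0.06]}'
python3 -m pendant '{"offset":[[0,0,0],[0,0,0],[0,0,0],[0,0,0],[0,0,0],[0,0,0],[0,0,0],[0,0,0]],"twist":[0,0,0,0,0,0,0,0]}'
python3 -c "
from h import *
a=strip(camera('top')[:,:,::-1],330,225,100,75,4);b=strip(camera('side')[:,:,::-1],285,175,100,75,4);cv2.imwrite('pics/s9.png',np.hstack([a,b]));st()"
```

```text
time_s: 40.7
position: [440.9, -43.0, 108.1]
tool_rot: [[-0.994, 0.107, -0.004], [0.107, 0.994, 0.001], [0.004, 0.001, -1.0]]
force: [0.3, -0.6, -5.0]
width: 25.5
grasp_force: 60.1
time_s: 41.7
position: [442.4, -43.6, 110.1]
tool_rot: [[-0.994, 0.107, -0.0], [0.107, 0.994, -0.0], [0.0, -0.0, -1.0]]
force: [-0.9, 0.9, -4.0]
width: 25.6
grasp_force: 60.1
41.8 [442.4 -43.6 110.1] yaw(y-axis) 83.83 F [ 0.4 -0.3 -5.1] w 25.4 g 60.1
```

View pics/s9.png

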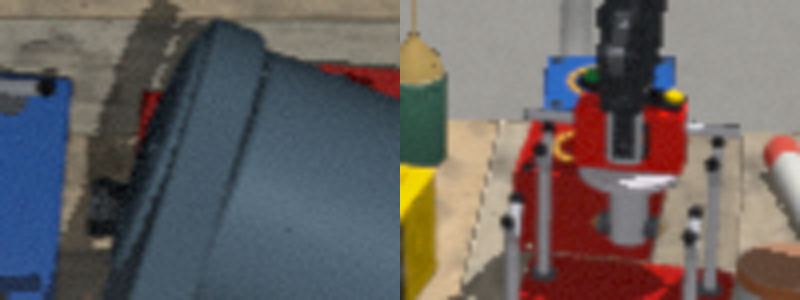

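```bash
python3 -m pendant '{"offset":[[0,0,-0.03],[0,0,-0.06],[0,0,-0.085],[0,0,-0.105],[0,0,-0.12],[0,0,-0.13],[0,0,-0.135],[0,0,-0.135]],"twist":[0,0,0,0,0,0,0,0]}'
```

```text
time_s: 42.8
position: [442.8, -44.8, 83.9]
tool_rot: [[-0.994, 0.107, 0.0], [0.107, 0.994, -0.002], [-0.001, -0.002, -1.0]]
force: [-3.2, -4.8, 3.0]
width: 25.6
grasp_force: 61.5
```

```bash
python3 -m pendant '{"offset":[[-0.002,-0.006,0],[-0.002,-0.006,0],[-0.002,-0.006,-0.002],[-0.002,-0.006,-0.004],[-0.002,-0.006,-0.004],[-0.002,-0.006,-0.004],[-0.002,-0.006,-0.004],[-0.002,-0.006,-0.004]],"twist":[0,0,0,0,0,0,0,0]}'
```

```text
time_s: 43.8
position: [442.8, -45.3, 83.3]
tool_rot: [[-0.994, 0.107, 0.001], [0.107, 0.994, -0.001], [-0.001, -0.001, -1.0]]
force: [-3.4, -2.4, 9.4]
width: 25.3
grasp_force: 62.3
```

Seated. Release, rise and check.

```bash
python3 -m pendant '{"offset":[[0,0,0.002],[0,0,0.002],[0,0,0.002],[0,0,0.002],[0,0,0.05],[0,0,0.15],[0,0,0.25],[0,0,0.4]],"twist":[0,0,0,0,0,0,0,0]}' 50
python3 -m pendant '{"offset":[[0.05,0.2,0],[0.1,0.4,0],[0.15,0.6,0],[0.2,0.8,0],[0.21,1,0],[0.21,1,0],[0.21,1,0],[0.21,1,0]],"twist":[0.02,0.05,0.098,0.098,0.098,0.098,0.098,0.098]}'
python3 -c "
from h import *
a=strip(camera('top')[:,:,::-1],340,225,100,75,4);b=strip(camera('side')[:,:,::-1],285,175,100,75,4);cv2.imwrite('pics/s10.png',np.hstack([a,b]));st()"
```

```text
time_s: 44.8
position: [441.5, -44.6, 163.0]
tool_rot: [[-0.994, 0.108, -0.001], [0.108, 0.994, 0.0], [0.001, 0.0, -1.0]]
force: [0.5, -0.8, -0.6]
width: 50.0
grasp_force: 0.0
time_s: 45.8
position: [484.1, 154.2, 162.5]
tool_rot: [[-0.999, -0.045, 0.0], [-0.045, 0.999, -0.0], [-0.0, -0.0, -1.0]]
force: [0.1, -0.2, -0.0]
width: 49.7
grasp_force: 0.0
45.9 [484.2 154.2 162.4] yaw(y-axis) 92.56 F [0.5 0.2 0.1] w 49.9 g 0.0
```

View pics/s10.png

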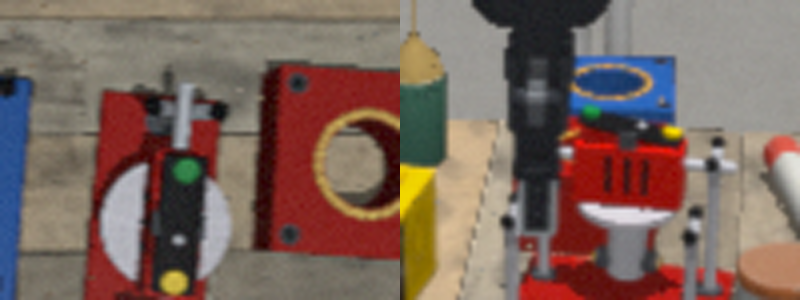

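```bash
python3 -m pendant '{"offset":[[0.004,0.1,0],[0.004,0.22,0],[0.004,0.34,0],[0.004,0.425,0],[0.004,0.425,0],[0.004,0.425,-0.1],[0.004,0.425,-0.2],[0.004,0.425,-0.3]],"twist":[0,0,0,0,0,0,0,0]}'
python3 -m pendant '{"offset":[[0,0,-0.05],[0,0,-0.1],[0,0,-0.14],[0,0,-0.17],[0,0,-0.17],[0,0,-0.17],[0,0,-0.17],[0,0,-0.17]],"twist":[0,0,0,0,0,0,0,0]}'
python3 -m pendant '{"offset":[[0,0,0],[0,0,0],[0,0,0],[0,0,0],[0,0,0],[0,0,0],[0,0,0],[0,0,0]],"twist":[0,0,0,0,0,0,0,0]}' 10 60
python3 -c "
from h import *
for p in((380.5,524),(380.5,486),(380.5,562),(294,524),(467,524)): print(at('side',290+(p[0]-3.5)/8,130+(p[1]-3.5)/8,60))
st()"
```

```text
time_s: 46.9
position: [485.0, 239.2, 101.7]
tool_rot: [[-0.999, -0.046, 0.0], [-0.046, 0.999, -0.0], [-0.0, -0.0, -1.0]]
force: [0.7, -0.6, -1.2]
width: 50.3
grasp_force: 0.0
time_s: 47.9
position: [485.0, 240.2, 68.6]
tool_rot: [[-0.999, -0.046, 0.0], [-0.046, 0.999, 0.0], [-0.0, 0.0, -1.0]]
force: [-1.2, -0.0, 0.4]
width: 49.9
grasp_force: 0.0
time_s: 48.9
position: [485.1, 240.2, 68.6]
tool_rot: [[-0.999, -0.046, 0.001], [-0.046, 0.999, 0.0], [-0.001, 0.0, -1.0]]
force: [0.1, 0.5, 5.3]
width: 25.1
grasp_force: 60.1
[ 467.6 -264.1   60. ]
[ 469.7 -298.8   60. ]
[ 465.6 -230.5   60. ]
[ 499.4 -260.9   60. ]
[ 435.9 -267.3   60. ]
48.9 [485.1 240.2  68.6] yaw(y-axis) 92.65 F [0.1 0.5 5.3] w 25.1 g 60.1
```

```bash
python3 -m pendant '{"offset":[[0,0,0.03],[0,0,0.08],[0,0,0.15],[0,0,0.25],[0,0,0.37],[0,0,0.5],[0,0,0.64],[0,0,0.71]],"twist":[0,0,0,0,0,0,0,0]}'
python3 - <<'E'
from h import *
for n in("top","side"):
    hsv=cv2.cvtColor(camera(n),cv2.COLOR_RGB2HSV)
    g=((hsv[...,0]>12)&(hsv[...,0]<28)&(hsv[...,1]>105)&(hsv[...,2]>80)).astype(np.uint8)
    for nm,c in(("red",(473,-150.4,60)),("blue",(467.8,-262.9,60))):
        u=proj(n,c);yy,xx=np.nonzero(g)
        a,b=(27,27) if n=="top" else (16,10)
        m=(abs(xx-u[0])<a*.7)&(abs(yy-u[1])<(19 if n=="top" else 9));pts=np.c_[xx[m],yy[m]].astype(np.float32)
        if len(pts)<10: print(n,nm,u,len(pts));continue
        e=cv2.fitEllipse(cv2.convexHull(pts));print(n,nm,u,len(pts),np.round(e[0],1),np.round(e[1],1),at(n,*e[0],60),"box",pts.min(0),pts.max(0),at(n,*((pts.min(0)+pts.max(0))/2),60))
st()
E
```

```text
time_s: 49.9
position: [485.6, 240.4, 212.7]
tool_rot: [[-0.999, -0.046, 0.003], [-0.046, 0.999, 0.001], [-0.003, 0.001, -1.0]]
force: [0.6, 0.2, -4.0]
width: 25.3
grasp_force: 59.4
top red [431.9 265.8] 214 [431.9 265.6] [27.3 27.8] [ 473.3 -150.4   60. ] box [418. 252.] [446. 279.] [ 473.6 -150.6   60. ]
top blue [486.5 268.3] 153 [486.1 268.4] [29.1 29.7] [ 467.6 -262.1   60. ] box [472. 254.] [501. 283.] [ 467.4 -262.9   60. ]
side red [332.8 211.6] 23 [329.2 205.7] [3.8 6.7] [ 485.8 -187.8   60. ] box [326. 204.] [332. 207.] [ 486.4 -189.4   60. ]
side blue [337.  195.2] 25 [334.5 197.5] [12.3 24.4] [ 474.4 -246.2   60. ] box [327. 191.] [347. 204.] [ 467.  -246.7   60. ]
50.0 [485.8 240.4 212.3] yaw(y-axis) 92.65 F [ 1.  -0.3 -4.1] w 25.4 g 59.4
```

```bash
python3 -m pendant '{"offset":[[0,-0.1,0.05],[0,-0.25,0.05],[0,-0.4,0.05],[0,-0.55,0.05],[0,-0.7,0.05],[0,-0.85,0.05],[0,-1,0.05],[0,-1,0.05]],"twist":[0,-0.02,-0.04,-0.06,-0.083,-0.083,-0.083,-0.083]}'
python3 -m pendant '{"offset":[[0,-0.2,0],[0,-0.4,0],[-0.03,-0.6,0],[-0.06,-0.8,0],[-0.085,-1,0],[-0.085,-1,0],[-0.085,-1,0],[-0.085,-1,0]],"twist":[0,0,0,0,0,0,0,0]}'
python3 -m pendant '{"offset":[[0,-0.2,0],[0,-0.4,0],[0,-0.513,0],[0,-0.513,0],[0,-0.513,-0.15],[0,-0.513,-0.25],[0,-0.513,-0.3],[0,-0.513,-0.3]],"twist":[0,0,0,0,0,0,0,0]}'
python3 -m pendant '{"offset":[[0,0,0],[0,0,0],[0,0,0],[0,0,0],[0,0,0],[0,0,0],[0,0,0],[0,0,0]],"twist":[0,0,0,0,0,0,0,0]}'
python3 - <<'E'
from h import *
im=camera("side");st();cv2.imwrite("pics/s11.png",im[:,:,::-1])
hsv=cv2.cvtColor(im,cv2.COLOR_RGB2HSV)
b=((hsv[...,0]>105)&(hsv[...,0]<128)&(hsv[...,1]>140)).astype(np.uint8)
n,l,s,c=cv2.connectedComponentsWithStats(b)
for i in range(1,n):
    if s[i][4]>40:print(s[i],np.round(c[i],1))
print(proj("side",[467.8,-262.5,180]),proj("side",[467.8,-262.5,60]))
E
```

```text
time_s: 51.0
position: [484.1, 37.8, 219.5]
tool_rot: [[-0.996, 0.087, -0.002], [0.087, 0.996, -0.001], [0.002, -0.001, -1.0]]
force: [0.1, -0.2, -5.2]
width: 25.3
grasp_force: 60.4
time_s: 52.0
position: [467.7, -158.7, 220.0]
tool_rot: [[-0.997, 0.083, -0.001], [0.083, 0.997, 0.001], [0.001, 0.001, -1.0]]
force: [-0.2, -0.0, -3.7]
width: 25.4
grasp_force: 61.7
time_s: 53.0
position: [467.7, -261.3, 159.8]
tool_rot: [[-0.997, 0.083, -0.001], [0.083, 0.997, 0.001], [0.001, 0.001, -1.0]]
force: [0.3, 0.1, -2.9]
width: 25.1
grasp_force: 61.9
time_s: 54.0
position: [467.8, -262.4, 160.2]
tool_rot: [[-0.996, 0.084, -0.0], [0.084, 0.996, 0.0], [0.0, 0.0, -1.0]]
force: [0.5, 0.3, -3.6]
width: 25.2
grasp_force: 61.9
54.05 [ 467.8 -262.4  160.2] yaw(y-axis) 85.18 F [-0.5  0.4 -3.9] w 25.2 g 61.9
[326 149   7  17 104] [328.9 157.5]
[340 151  11  16 132] [345.3 158.7]
[333 189  20  16 137] [345.8 197.6]
[321 190  14  14  82] [325.5 196.3]
[329 192  16   6  71] [336.8 194.8]
[315 257  48  20 442] [343.6 266.7]
[  1 364  21  23 227] [ 12.9 377.8]
[337.9 156.8] [337.  195.3]
```

```bash
python3 -m pendant '{"offset":[[0,0,-0.07],[0,0,-0.14],[0,0,-0.21],[0,0,-0.28],[0,0,-0.34],[0,0,-0.39],[0,0,-0.41],[0,0,-0.42]],"twist":[0,0,0,0,0,0,0,0]}'
python3 -m pendant '{"offset":[[0,0,-0.003],[0,0,-0.006],[0,0,-0.01],[0,0,-0.014],[0,0,-0.018],[0,0,-0.022],[0,0,-0.024],[0,0,-0.024]],"twist":[0,0,0,0,0,0,0,0]}'
```

```text
time_s: 55.05
position: [468.0, -262.5, 76.2]
tool_rot: [[-0.996, 0.084, 0.0], [0.084, 0.996, -0.0], [-0.0, -0.0, -1.0]]
force: [-0.1, -0.8, -4.0]
width: 25.6
grasp_force: 62.1
time_s: 56.05
position: [467.9, -262.5, 71.6]
tool_rot: [[-0.996, 0.084, 0.0], [0.084, 0.996, -0.0], [-0.0, -0.0, -1.0]]
force: [0.7, -0.6, -3.0]
width: 25.5
grasp_force: 62.2
```

```bash
python3 -m pendant '{"offset":[[0,0,-0.002],[0,0,-0.004],[0,0,-0.006],[0,0,-0.006],[0,0,-0.006],[0,0,-0.006],[0,0,-0.006],[0,0,-0.006]],"twist":[0,0,0,0,0,0,0,0]}'
```

```text
time_s: 57.05
position: [468.4, -262.9, 71.5]
tool_rot: [[-0.996, 0.084, 0.001], [0.084, 0.996, -0.001], [-0.001, -0.001, -1.0]]
force: [-2.9, 1.8, 6.5]
width: 25.3
grasp_force: 63.5
```

```bash
python3 -m pendant '{"offset":[[0,0,0.006],[0,0,0.006],[0,0,0.006],[0,0,0.006],[0,0,0.1],[0,0,0.2],[0,0,0.3],[0,0,0.4]],"twist":[0,0,0,0,0,0,0,0]}' 50
python3 -m pendant '{"offset":[[0.07,-0.006,0],[0.1345,-0.0115,0],[0.1345,-0.0115,0],[0.1345,-0.0115,-0.04],[0.1345,-0.0115,-0.08],[0.1345,-0.0115,-0.09],[0.1345,-0.0115,-0.09],[0.1345,-0.0115,-0.09]],"twist":[0,0,0,0,0,0,0,0]}' 0
python3 -m pendant '{"offset":[[0,0,-0.01],[0,0,-0.02],[0,0,-0.03],[0,0,-0.04],[0,0,-0.05],[0,0,-0.058],[0,0,-0.064],[0,0,-0.068]],"twist":[0,0,0,0,0,0,0,0]}'
```

```text
time_s: 58.05
position: [467.7, -262.4, 150.8]
tool_rot: [[-0.996, 0.084, -0.0], [0.084, 0.996, 0.0], [0.0, 0.0, -1.0]]
force: [0.2, 0.2, 0.3]
width: 50.1
grasp_force: 0.0
time_s: 59.05
position: [494.8, -264.9, 132.6]
tool_rot: [[-0.996, 0.084, 0.0], [0.084, 0.996, -0.0], [-0.0, -0.0, -1.0]]
force: [-0.8, -0.7, 0.5]
width: 0.3
grasp_force: 0.0
time_s: 60.05
position: [495.5, -265.2, 120.4]
tool_rot: [[-0.996, 0.084, 0.001], [0.084, 0.996, -0.001], [-0.002, -0.001, -1.0]]
force: [-2.2, 2.7, 16.4]
width: -0.3
grasp_force: 8.3
```

```bash
python3 -m pendant '{"offset":[[0,0,0.04],[0,0,0.09],[-0.07,0.006,0.1],[-0.14,0.012,0.1],[-0.21,0.018,0.1],[-0.269,0.023,0.1],[-0.269,0.023,0.08],[-0.269,0.023,0.08]],"twist":[0,0,0,0,0,0,0,0]}'
python3 -m pendant '{"offset":[[0,0,-0.015],[0,0,-0.03],[0,0,-0.045],[0,0,-0.055],[0,0,-0.065],[0,0,-0.073],[0,0,-0.08],[0,0,-0.082]],"twist":[0,0,0,0,0,0,0,0]}'
python3 -m pendant '{"offset":[[0,0,0],[0,0,0.05],[0,0,0.1],[0,0,0.16],[0.1345,-0.0115,0.16],[0.1345,-0.0115,0.16],[0.1345,-0.0115,0.16],[0.1345,-0.0115,0.16]],"twist":[0,0,0,0,0,0,0,0]}' 
python3 -m pendant '{"offset":[[0,0,0],[0,0,0],[0,0,-0.05],[0,0,-0.15],[0,0,-0.25],[0,0,-0.35],[0,0,-0.383],[0,0,-0.383]],"twist":[0,0,0,0,0,0,0,0]}' 50
python3 -m pendant '{"offset":[[0,0,0],[0,0,0],[0,0,0],[0,0,0],[0,0,0],[0,0,0],[0,0,0],[0,0,0]],"twist":[0,0,0,0,0,0,0,0]}' 10 60
```

```text
time_s: 61.05
position: [440.9, -260.1, 134.4]
tool_rot: [[-0.996, 0.084, -0.0], [0.084, 0.996, 0.0], [0.0, 0.0, -1.0]]
force: [0.9, -0.2, -0.4]
width: -0.3
grasp_force: 0.0
time_s: 62.05
position: [441.8, -260.9, 119.8]
tool_rot: [[-0.996, 0.084, 0.002], [0.084, 0.996, -0.002], [-0.002, -0.002, -1.0]]
force: [-2.0, 0.9, 12.9]
width: 0.1
grasp_force: 6.8
time_s: 63.05
position: [467.2, -262.2, 150.1]
tool_rot: [[-0.996, 0.084, -0.001], [0.084, 0.996, 0.0], [0.001, 0.0, -1.0]]
force: [0.4, 0.8, -0.1]
width: 0.4
grasp_force: 0.0
time_s: 64.05
position: [467.5, -262.2, 73.2]
tool_rot: [[-0.996, 0.084, -0.001], [0.084, 0.996, 0.001], [0.001, 0.001, -1.0]]
force: [-0.6, -0.1, 0.4]
width: 49.7
grasp_force: 0.0
time_s: 65.05
position: [468.4, -263.0, 74.7]
tool_rot: [[-0.996, 0.084, 0.001], [0.084, 0.996, -0.001], [-0.001, -0.001, -1.0]]
force: [-0.7, -0.2, 5.8]
width: 25.3
grasp_force: 60.4
```

```bash
python3 -m pendant '{"offset":[[0,0,0.01],[0,0,0.03],[0,0,0.06],[0,0,0.1],[0,0,0.14],[0,0,0.18],[0,0,0.23],[0,0,0.28]],"twist":[0,0,0,0,0,0,0,0]}'
python3 -m pendant '{"offset":[[0,0,0.08],[0,0,0.16],[0,0,0.24],[0,0,0.33],[0,0,0.43],[0,0,0.45],[0,0,0.45],[0,0,0.45]],"twist":[0,0,0,0,0,0,0,0]}'
python3 - <<'E'
from h import *
im=camera("side");st();cv2.imwrite("pics/s12.png",im[:,:,::-1])
u=proj("side",[467.8,-262.5,168]);print(u, "mm/px",1/(proj("side",[467.3,-262.5,168])-proj("side",[468.3,-262.5,168]))[0])
g=im.astype(int);r=int(round(u[1]));c=int(round(u[0]))
print(list(range(c-15,c+16)))
for k in range(r-5,r+6): print(k,g[k,c-15:c+16].sum(1).tolist())
E
```

```text
time_s: 66.05
position: [467.4, -262.4, 130.5]
tool_rot: [[-0.996, 0.084, -0.001], [0.084, 0.996, 0.0], [0.001, -0.0, -1.0]]
force: [-0.9, 0.0, -4.4]
width: 25.2
grasp_force: 59.5
time_s: 67.05
position: [467.4, -262.0, 218.7]
tool_rot: [[-0.996, 0.084, -0.001], [0.084, 0.996, 0.001], [0.001, 0.001, -1.0]]
force: [-0.9, -0.0, -4.5]
width: 25.1
grasp_force: 59.8
67.1 [ 467.4 -262.   218.7] yaw(y-axis) 85.18 F [-0.2  0.4 -5.1] w 25.5 g 59.8
[337.8 160.8] mm/px 2.500000000000142
[323, 324, 325, 326, 327, 328, 329, 330, 331, 332, 333, 334, 335, 336, 337, 338, 339, 340, 341, 342, 343, 344, 345, 346, 347, 348, 349, 350, 351, 352, 353]
156 [474, 471, 439, 369, 396, 425, 440, 442, 431, 410, 363, 285, 351, 377, 385, 390, 381, 389, 371, 356, 400, 459, 455, 459, 462, 460, 469, 471, 465, 471, 461]
157 [464, 464, 441, 375, 389, 421, 439, 451, 434, 408, 358, 282, 350, 378, 382, 382, 383, 383, 364, 352, 407, 455, 463, 457, 458, 463, 465, 465, 469, 469, 466]
158 [459, 458, 442, 381, 380, 417, 431, 443, 421, 386, 350, 284, 354, 374, 393, 380, 387, 379, 367, 359, 395, 449, 458, 455, 461, 463, 469, 469
[... 596 characters left out ...]
 209, 178, 215, 312, 388, 344, 446, 455, 460, 466, 460, 464]
163 [462, 465, 434, 340, 368, 383, 391, 358, 211, 192, 198, 254, 351, 370, 385, 386, 378, 371, 328, 196, 157, 198, 274, 368, 337, 441, 459, 457, 461, 461, 461]
164 [468, 464, 437, 334, 355, 383, 390, 399, 368, 350, 350, 317, 360, 381, 382, 378, 384, 374, 335, 237, 206, 227, 281, 436, 452, 457, 461, 458, 458, 465, 462]
165 [464, 464, 438, 344, 360, 379, 396, 393, 380, 375, 396, 424, 387, 384, 382, 375, 371, 355, 353, 315, 383, 432, 447, 465, 479, 464, 453, 456, 458, 455, 453]
166 [466, 464, 441, 354, 368, 388, 391, 387, 376, 376, 418, 452, 448, 424, 328, 316, 309, 320, 426, 414, 400, 447, 458, 466, 473, 460, 458, 458, 457, 455, 450]
```

```bash
python3 -m pendant '{"offset":[[0,0.1,0],[0,0.25,0],[0,0.4,0],[0,0.55,0],[0,0.7,0],[0,0.85,0],[0,1,0],[0,1,0]],"twist":[0,0,0,0,0,0,0,0]}'
python3 -m pendant '{"offset":[[-0.02,0.15,0],[-0.04,0.3,0],[-0.066,0.45,0],[-0.066,0.603,0],[-0.066,0.603,-0.15],[-0.066,0.603,-0.3],[-0.066,0.603,-0.45],[-0.066,0.603,-0.55]],"twist":[0,0,0,0,0,0,0,0]}'
python3 -m pendant '{"offset":[[0,0,0],[0,0,0],[0,0,0],[0,0,0],[0,0,-0.03],[0,0,-0.06],[0,0,-0.085],[0,0,-0.105]],"twist":[0,0,0,0,0,0,0,0]}'
```

```text
time_s: 68.1
position: [467.1, -59.6, 219.3]
tool_rot: [[-0.997, 0.081, -0.001], [0.081, 0.997, 0.001], [0.001, 0.001, -1.0]]
force: [-0.3, 0.3, -4.6]
width: 25.3
grasp_force: 60.4
time_s: 69.1
position: [453.6, 58.1, 108.1]
tool_rot: [[-0.996, 0.084, -0.002], [0.084, 0.996, 0.0], [0.002, -0.0, -1.0]]
force: [0.3, 0.4, -4.2]
width: 25.3
grasp_force: 61.0
time_s: 70.1
position: [454.4, 58.2, 88.1]
tool_rot: [[-0.996, 0.084, -0.001], [0.084, 0.996, 0.0], [0.001, 0.0, -1.0]]
force: [0.4, -0.1, -4.2]
width: 25.1
grasp_force: 61.0
```

```bash
python3 -m pendant '{"offset":[[0,0,-0.005],[0,0,-0.01],[0,0,-0.015],[0,0,-0.02],[0,0,-0.024],[0,0,-0.028],[0,0,-0.028],[0,0,-0.028]],"twist":[0,0,0,0,0,0,0,0]}'
```

```text
time_s: 71.1
position: [455.2, 57.7, 83.6]
tool_rot: [[-0.996, 0.084, 0.001], [0.084, 0.996, -0.001], [-0.001, -0.001, -1.0]]
force: [-2.7, -4.8, 5.3]
width: 25.6
grasp_force: 62.3
```

```bash
python3 -m pendant '{"offset":[[0,-0.005,-0.002],[0,-0.005,-0.003],[0,-0.005,-0.003],[0,-0.005,-0.003],[0,-0.005,-0.003],[0,-0.005,-0.003],[0,-0.005,-0.003],[0,-0.005,-0.003]],"twist":[0,0,0,0,0,0,0,0]}'
python3 -m pendant '{"offset":[[0,0,0.002],[0,0,0.002],[0,0,0.002],[0,0,0.002],[0,0,0.05],[0,0,0.15],[0,0,0.25],[0,0,0.4]],"twist":[0,0,0,0,0,0,0,0]}' 50
python3 -m pendant '{"offset":[[0,0.05,0.1],[0,0.2,0.1],[0,0.3,0.1],[0,0.4,0.1],[0,0.5,0.1],[0,0.6,0.1],[0,0.6,0.1],[0,0.6,0.1]],"twist":[-0.11,-0.22,-0.33,-0.44,-0.55,-0.66,-0.77,-0.88]}' 82
cat > cov.py <<'E'
from h import *
im=camera("top");st();cv2.imwrite("pics/t13.png",im[:,:,::-1])
hsv=cv2.cvtColor(im,cv2.COLOR_RGB2HSV)
t=cv2.cvtColor(cv2.imread("pics/t3.png"),cv2.COLOR_BGR2HSV);print("cover hsv",t[400:440,380:440].reshape(-1,3).mean(0),"floor",t[520:550,250:400].reshape(-1,3).mean(0))
m=((hsv[...,0]>8)&(hsv[...,0]<25)&(hsv[...,1]>70)).astype(np.uint8);m[:,:122]=0;m[:,225:]=0;m[:195]=0;m[335:]=0
m=cv2.morphologyEx(m,cv2.MORPH_OPEN,np.ones((5,5),np.uint8))
n,l,s,c=cv2.connectedComponentsWithStats(m)
for i in range(1,n):
    if s[i][4]<300: continue
    k=cv2.findContours((l==i).astype(np.uint8),0,2)[0][0];b=cv2.boxPoints(cv2.minAreaRect(k))
    P=np.array([at("top",*p,32) for p in b]);e=P[1]-P[0];e2=P[2]-P[1];print(s[i],"mid",np.round(P.mean(0),1),"edges",np.linalg.norm(e).round(1),np.degrees(np.arctan2(e[1],e[0])).round(1),np.linalg.norm(e2).round(1))
E
python3 cov.py
```

```text
time_s: 72.1
position: [455.2, 57.0, 82.9]
tool_rot: [[-0.996, 0.084, 0.001], [0.084, 0.996, -0.0], [-0.001, -0.0, -1.0]]
force: [-0.5, -4.2, 5.6]
width: 25.2
grasp_force: 62.2
time_s: 73.1
position: [454.1, 57.2, 163.2]
tool_rot: [[-0.996, 0.084, -0.001], [0.084, 0.996, 0.0], [0.001, 0.0, -1.0]]
force: [0.3, 0.5, 0.2]
width: 50.0
grasp_force: 0.0
time_s: 74.1
position: [454.7, 177.6, 183.2]
tool_rot: [[-0.099, 0.995, 0.001], [0.995, 0.099, 0.0], [0.0, 0.001, -1.0]]
force: [-0.5, -1.4, -0.2]
width: 82.1
grasp_force: 0.0
74.15 [454.7 177.5 183.2] yaw(y-axis) 5.3 F [-0.4 -0.4 -0.7] w 82.5 g 0.0
cover hsv [ 16.73291667  88.05541667 154.27166667] floor [ 29.36755556  18.464      130.04644444]
[139 269  12  29 308] mid [438.  448.2  32. ] edges 23.0 -90.0 58.5
```

Run:
```python
import cv2,numpy as np
im=cv2.imread("pics/t13.png");h=cv2.cvtColor(im,cv2.COLOR_BGR2HSV)
print("cols",list(range(114,242,4)))
for r in range(190,336,5): print(r,' '.join(f"{int(h[r,c,1]):3d}/{int(h[r,c,2]):3d}" for c in range(114,242,6)))
```

```text
cols [114, 118, 122, 126, 130, 134, 138, 142, 146, 150, 154, 158, 162, 166, 170, 174, 178, 182, 186, 190, 194, 198, 202, 206, 210, 214, 218, 222, 226, 230, 234, 238]
190 103/109  93/112  83/ 49 134/ 93 119/ 92  52/143  52/151  48/127  54/132  53/134  54/142  57/153  56/154  53/154  49/146  51/146  55/149  52/148  46/128  44/116  41/118  46/123
195  99/108  89/ 97  61/146  60/127  55/134  54/137  60/141  56/127  60/135  61/130  62/145  53/145  46/122  41/132  23/134  21/111  16/ 79  13/ 58  59/121  55/148  58/150  51/119
200  61/158  34/114  10/ 77  17/ 73   4/ 64   8/ 61   9/ 58  26/ 60  14/ 56   9/ 55  29/ 53  30/ 51  12/ 63  21/ 72  19/ 80  24/119  21/124  12/ 62  66/108  87/173  87/103  58/131
205  63/145  35/108  10/ 50  16/124  28/127  18/126  12/130  14/130  16/126  20/129  12/123  12/123  16/124  17/123  14/125  14/126  16/130  24/ 75  62/123  62/151  66/142  63/142
210  60/149  42/122  10/ 50  15/104  18/129  20/129  20/129  16/129  16/126  20/127  14/127  16/125  12/126  12/129  18/129  22/130  20/130  17/ 90  63/125  67/145  60/154  61/154
215  61/143  46/122  16/ 48  17/10
[... 3765 characters left out ...]
   9/ 56  16/ 63  19/124  17/121  41/107  72/113  73/109  45/ 62  46/ 55  24/ 54  47/ 54  43/ 60   4/ 70  11/ 71   7/ 74  13/ 80  23/ 56  34/134  31/131  35/137
325  34/112  27/114   5/ 53   5/ 52  28/ 73  28/119  61/104  76/117  73/112  57/ 54  61/ 54  65/ 51  66/ 50  55/ 51  24/105  30/118  32/134  33/131  33/133  36/135  39/136  36/133
330  32/136  35/132  29/115  32/119  32/113  34/126  59/113  71/115  70/116  82/ 50  71/ 50  56/ 50  91/ 45  62/ 49  36/128  34/137  34/143  35/140  35/132  30/121  26/120  30/120
335  33/138  32/137  33/139  30/137  28/109  28/118  75/112  73/112  79/116  91/ 45  91/ 45  75/ 44  52/ 44  72/ 46  31/141  32/136  30/128  32/127  44/ 70  32/ 72  48/ 69  67/ 69
```

```bash
python3 -m pendant '{"offset":[[-0.03,0.2,0],[-0.06,0.4,0],[-0.09,0.6,0],[-0.0905,0.7885,0],[-0.0905,0.7885,-0.1],[-0.0905,0.7885,-0.25],[-0.0905,0.7885,-0.4],[-0.0905,0.7885,-0.5]],"twist":[-0.052,-0.052,-0.052,-0.052,-0.052,-0.052,-0.052,-0.052]}' 83 40
python3 - <<'E'
from h import *
im=camera("side");st();cv2.imwrite("pics/s14.png",im[:,:,::-1])
h=cv2.cvtColor(im,cv2.COLOR_RGB2HSV)
for P in([408,370,32],[466,370,32],[408,300,32],[437,425,32],[408,460,32],[466,460,32]): print(P,proj("side",P))
m=((h[...,0]>8)&(h[...,0]<25)&(h[...,1]>70)).astype(np.uint8);m[:305]=0;m[385:]=0;m[:,:245]=0;m[:,378:]=0
n,l,s,c=cv2.connectedComponentsWithStats(m)
for i in range(1,n):
    if s[i][4]>60: print(s[i],c[i].round(1))
E
```

```text
time_s: 75.15
position: [436.0, 334.6, 81.5]
tool_rot: [[-0.026, 1.0, -0.001], [1.0, 0.026, -0.0], [-0.0, -0.001, -1.0]]
force: [-0.8, 0.4, -0.4]
width: 83.4
grasp_force: 0.0
75.2 [434.6 333.9  79.2] yaw(y-axis) 1.44 F [-0.8 -1.7 -1.7] w 82.7 g 0.0
[408, 370, 32] [347.4 333.8]
[466, 370, 32] [319.4 332.3]
[408, 300, 32] [348.9 314.3]
[437, 425, 32] [331.6 349.7]
[408, 460, 32] [345.3 361.9]
[466, 460, 32] [315.5 360.1]
[ 315  313   34   50 1451] [332.2 338.5]
[245 382  23   3  62] [255.2 383.1]
```

```bash
python3 -m pendant '{"offset":[[0,0,-0.08],[0,0,-0.16],[0,0,-0.24],[0,0,-0.31],[0,0,-0.36],[0,0,-0.381],[0,0,-0.381],[0,0,-0.381]],"twist":[0,0,0,0,0,0,0,0]}'
python3 -m pendant '{"offset":[[0,0,0],[0,0,0],[0,0,0],[0,0,0],[0,0,0],[0,0,0],[0,0,0],[0,0,0]],"twist":[0,0,0,0,0,0,0,0]}' 20 40
python3 -m pendant '{"offset":[[0,0,0.05],[0,0,0.15],[0,0,0.3],[0,0,0.5],[0,0,0.75],[0,0,0.95],[0,0,1],[0,0,1]],"twist":[0,0,0,0,0,0,0,0]}'
```

```text
time_s: 76.2
position: [437.0, 335.1, 6.8]
tool_rot: [[-0.023, 1.0, 0.001], [1.0, 0.023, 0.0], [0.0, 0.001, -1.0]]
force: [0.8, -0.6, 0.3]
width: 82.8
grasp_force: 0.0
time_s: 77.2
position: [437.0, 335.2, 7.0]
tool_rot: [[-0.023, 1.0, 0.001], [1.0, 0.023, 0.001], [0.0, 0.001, -1.0]]
force: [-0.4, 0.3, 5.7]
width: 59.0
grasp_force: 43.7
time_s: 78.2
position: [436.4, 334.8, 206.2]
tool_rot: [[-0.023, 1.0, 0.0], [1.0, 0.023, 0.0], [0.0, 0.0, -1.0]]
force: [-0.3, -0.0, -1.6]
width: 59.2
grasp_force: 43.3
```

```bash
python3 -m pendant '{"offset":[[0,-0.1,0],[0,-0.25,0],[0.04,-0.4,0],[0.08,-0.55,0],[0.12,-0.7,0],[0.16,-0.85,0],[0.184,-1,0],[0.184,-1,0]],"twist":[0,0,0,-0.04,-0.04,-0.04,-0.04,-0.04]}'
python3 -m pendant '{"offset":[[0,-0.2,0],[0,-0.4,0],[0,-0.6,0],[0,-0.8,0],[0,-1,0],[0,-1,0],[0,-1,0],[0,-1,0]],"twist":[0,0,0,0,0,0,0,0]}'
python3 -m pendant '{"offset":[[0,-0.2,0],[0,-0.426,0],[0,-0.426,-0.15],[0,-0.426,-0.3],[0,-0.426,-0.45],[0,-0.426,-0.58],[0,-0.426,-0.63],[0,-0.426,-0.63]],"twist":[0,0,0,0,0,0,0,0]}'
python3 -m pendant '{"offset":[[0,0,-0.02],[0,0,-0.04],[0,0,-0.06],[0,0,-0.07],[0,0,-0.08],[0,0,-0.08],[0,0,-0.08],[0,0,-0.08]],"twist":[0,0,0,0,0,0,0,0]}'
```

```text
time_s: 79.2
position: [472.3, 132.4, 204.4]
tool_rot: [[0.044, 0.999, -0.004], [0.999, -0.044, -0.001], [-0.001, -0.004, -1.0]]
force: [0.3, 1.3, -1.4]
width: 58.9
grasp_force: 43.3
time_s: 80.2
position: [473.0, -64.0, 205.8]
tool_rot: [[0.039, 0.999, -0.001], [0.999, -0.039, 0.001], [0.001, -0.001, -1.0]]
force: [1.7, -0.1, -0.8]
width: 59.4
grasp_force: 43.3
time_s: 81.2
position: [473.2, -149.6, 80.0]
tool_rot: [[0.039, 0.999, -0.001], [0.999, -0.039, 0.001], [0.001, -0.001, -1.0]]
force: [-0.2, -0.7, -1.2]
width: 59.5
grasp_force: 43.3
time_s: 82.2
position: [473.3, -150.4, 65.0]
tool_rot: [[0.04, 0.999, -0.0], [0.999, -0.04, -0.0], [-0.0, -0.0, -1.0]]
force: [-4.3, 1.9, 6.7]
width: 59.2
grasp_force: 44.3
```

```bash
python3 -m pendant '{"offset":[[0,0,0],[0,0,0],[0,0,0],[0,0,0.05],[0,0,0.2],[0,0,0.4],[0,0,0.6],[0,0,0.7]],"twist":[0,0,0,0,0,0,0,0]}' 82
python3 cov.py
python3 -m pendant '{"offset":[[0,0.1,0],[0,0.25,0],[0,0.4,0],[0,0.55,0],[0,0.7,0],[0,0.85,0],[0,1,0],[0,1,0]],"twist":[0,0,0,0,0,0,0,0]}'
python3 -m pendant '{"offset":[[0,0.2,0],[0,0.4,0],[-0.04,0.6,0],[-0.08,0.8,0],[-0.12,1,0],[-0.16,1,0],[-0.179,1,0],[-0.179,1,0]],"twist":[0,0,0,0.047,0.047,0.047,0.047,0.047]}'
```

```text
time_s: 83.2
position: [474.4, -150.9, 207.7]
tool_rot: [[0.04, 0.999, 0.004], [0.999, -0.04, -0.002], [-0.002, 0.004, -1.0]]
force: [-0.1, -0.5, -0.0]
width: 82.2
grasp_force: 0.0
83.25 [ 475.3 -151.4  209.6] yaw(y-axis) -2.29 F [1.2 0.2 2.9] w 82.2 g 0.0
cover hsv [ 16.73291667  88.05541667 154.27166667] floor [ 29.36755556  18.464      130.04644444]
[ 139  268   37   30 1006] mid [439.4 421.4  32. ] edges 76.2 -87.4 59.3
time_s: 84.25
position: [471.8, 52.1, 202.9]
tool_rot: [[0.037, 0.999, -0.003], [0.999, -0.037, 0.001], [0.001, -0.003, -1.0]]
force: [-0.6, -0.8, 0.5]
width: 82.0
grasp_force: 0.0
time_s: 85.25
position: [437.4, 248.6, 204.0]
tool_rot: [[-0.032, 0.999, -0.0], [0.999, 0.032, -0.0], [-0.0, -0.0, -1.0]]
force: [0.0, -0.2, -0.3]
width: 82.0
grasp_force: 0.0
```

```bash
python3 -m pendant '{"offset":[[0,0.22,0],[0,0.44,0],[0,0.66,0],[0,0.878,0],[0,0.878,-0.15],[0,0.878,-0.3],[0,0.878,-0.45],[0,0.878,-0.6]],"twist":[0,0,0,0,0,0,0,0]}'
python3 -m pendant '{"offset":[[0,0,0],[0,0,0],[0,0,-0.1],[0,0,-0.2],[0,0,-0.29],[0,0,-0.35],[0,0,-0.385],[0,0,-0.385]],"twist":[0,0,0,0,0,0,0,0]}'
python3 -m pendant '{"offset":[[0,0,0],[0,0,0],[0,0,0],[0,0,0],[0,0,0],[0,0,0],[0,0,0],[0,0,0]],"twist":[0,0,0,0,0,0,0,0]}' 20 40
python3 -m pendant '{"offset":[[0,0,0.05],[0,0,0.15],[0,0,0.3],[0,0,0.5],[0,0,0.75],[0,0,0.95],[0,0,1],[0,0,1]],"twist":[0,0,0,0,0,0,0,0]}'
```

```text
time_s: 86.25
position: [438.5, 424.2, 83.3]
tool_rot: [[-0.032, 0.999, 0.0], [0.999, 0.032, -0.0], [-0.0, 0.0, -1.0]]
force: [0.7, 0.4, -0.4]
width: 82.0
grasp_force: 0.0
time_s: 87.25
position: [437.3, 425.1, 6.7]
tool_rot: [[-0.034, 0.999, -0.001], [0.999, 0.034, -0.0], [-0.0, -0.001, -1.0]]
force: [-0.2, 0.4, -0.7]
width: 82.1
grasp_force: 0.0
time_s: 88.25
position: [438.2, 425.8, 8.2]
tool_rot: [[-0.034, 0.999, 0.001], [0.999, 0.034, 0.001], [0.001, 0.001, -1.0]]
force: [-0.5, -0.7, 6.6]
width: 58.9
grasp_force: 45.0
time_s: 89.25
position: [437.5, 425.3, 207.8]
tool_rot: [[-0.034, 0.999, 0.001], [0.999, 0.034, 0.001], [0.001, 0.001, -1.0]]
force: [0.2, 0.5, -1.5]
width: 59.3
grasp_force: 44.3
```

```bash
python3 -m pendant '{"offset":[[0,-0.1,0],[0,-0.25,0],[0.04,-0.4,0],[0.08,-0.55,0],[0.12,-0.7,0],[0.151,-0.85,0],[0.151,-1,0],[0.151,-1,0]],"twist":[0,0,0,0,0,0,0,0]}'
python3 -m pendant '{"offset":[[0,-0.2,0],[0,-0.4,0],[0,-0.6,0],[0,-0.8,0],[0,-1,0],[0,-1,0],[0,-1,0],[0,-1,0]],"twist":[0,0,0,0,0,0,0,0]}'
python3 -m pendant '{"offset":[[0,-0.2,0],[0,-0.4,0],[0,-0.6,0],[0,-0.8,0],[0,-1,0],[0,-1,0],[0,-1,0],[0,-1,0]],"twist":[0,0,0,0,0,0,0,0]}'
python3 -m pendant '{"offset":[[0,-0.2,0],[0,-0.4415,0],[0,-0.4415,-0.15],[0,-0.4415,-0.3],[0,-0.4415,-0.45],[0,-0.4415,-0.58],[0,-0.4415,-0.635],[0,-0.4415,-0.635]],"twist":[0,0,0,0,0,0,0,0.02]}'
python3 -m pendant '{"offset":[[0,0,-0.02],[0,0,-0.04],[0,0,-0.06],[0,0,-0.07],[0,0,-0.08],[0,0,-0.08],[0,0,-0.08],[0,0,-0.08]],"twist":[0,0,0,0,0,0,0,0]}'
```

```text
time_s: 90.25
position: [466.5, 222.6, 205.3]
tool_rot: [[-0.031, 1.0, -0.004], [1.0, 0.031, -0.001], [-0.001, -0.004, -1.0]]
force: [-0.2, -0.7, 0.2]
width: 59.3
grasp_force: 44.2
time_s: 91.25
position: [467.4, 26.3, 206.9]
tool_rot: [[-0.035, 0.999, -0.001], [0.999, 0.035, 0.0], [0.001, -0.001, -1.0]]
force: [-0.2, 0.1, -0.8]
width: 59.4
grasp_force: 44.2
time_s: 92.25
position: [467.8, -173.3, 207.1]
tool_rot: [[-0.036, 0.999, -0.0], [0.999, 0.036, 0.001], [0.001, -0.0, -1.0]]
force: [0.8, -0.4, -0.8]
width: 59.2
grasp_force: 44.2
time_s: 93.25
position: [467.7, -262.2, 80.0]
tool_rot: [[-0.068, 0.998, -0.001], [0.998, 0.068, 0.001], [0.001, -0.001, -1.0]]
force: [0.1, -0.6, -0.7]
width: 59.0
grasp_force: 44.2
time_s: 94.25
position: [467.7, -263.1, 66.2]
tool_rot: [[-0.065, 0.998, -0.0], [0.998, 0.065, 0.0], [0.0, -0.0, -1.0]]
force: [-7.6, 5.2, 18.1]
width: 59.2
grasp_force: 46.5
```

```bash
python3 -m pendant '{"offset":[[0,0,0.006],[0,0,0.006],[0,0,0.006],[0,0,0.05],[0,0,0.2],[0,0,0.4],[0,0,0.6],[0,0,0.7]],"twist":[0,0,0,0,0,0,0,0]}' 82
python3 -m pendant '{"offset":[[0,0.2,0],[0,0.4,0],[0,0.6,0],[0,0.8,0],[0,1,0],[0,1,0],[0,1,0],[0,1,0]],"twist":[0,0,0,0,0,0,0,0]}'
python3 -m pendant '{"offset":[[0,0.2,0],[0,0.4,0],[0,0.6,0],[0,0.8,0],[0,1,0],[0,1,0],[0,1,0],[0,1,0]],"twist":[0,0,0,0,0,0,0,0]}'
python3 -m pendant '{"offset":[[0,0.2,0],[0,0.4,0],[0,0.6,0],[0,0.8,0],[0,1,0],[0,1,0],[0,1,0],[0,1,0]],"twist":[0,0,0,0,0,0,0,0]}'
python3 - <<'E'
from h import *
im=camera("top");st();h=cv2.cvtColor(im,cv2.COLOR_RGB2HSV);cv2.imwrite("pics/t20.png",im[:,:,::-1]);cv2.imwrite("pics/s20.png",camera("side")[:,:,::-1])
def blobs(m,z,a0,nm):
    n,l,s,c=cv2.connectedComponentsWithStats(m.astype(np.uint8))
    for i in range(1,n):
        if s[i][4]>=a0:
            k=cv2.findContours((l==i).astype(np.uint8),0,2)[0][0];r=cv2.minAreaRect(k)
            print(nm,s[i],at("top",*c[i],z),"rect",at("top",*r[0],z),np.round(r[1],1),round(r[2],1))
H,S,V=h[...,0],h[...,1],h[...,2]
roi=np.zeros(H.shape,bool);roi[235:300,405:515]=1
blobs(roi&(H>8)&(H<25)&(S>60)&(V>90),90,300,"wood")
roi[:]=0;roi[225:320,310:405]=1
blobs(roi&(H>20)&(H<33)&(S>150)&(V>90),129,5,"yellow")
blobs(roi&(H>45)&(H<85)&(S>100),137,5,"green")
for P in([473.3,-150.4,90],[467.7,-262.4,90]): print(proj("top",P))
E
```

```text
time_s: 95.25
position: [468.7, -263.8, 207.6]
tool_rot: [[-0.065, 0.998, 0.003], [0.998, 0.065, -0.003], [-0.003, 0.003, -1.0]]
force: [0.2, 0.3, -0.2]
width: 81.7
grasp_force: 0.0
time_s: 96.25
position: [467.9, -64.1, 204.5]
tool_rot: [[-0.064, 0.998, 0.0], [0.998, 0.064, -0.0], [-0.0, 0.0, -1.0]]
force: [-0.1, 0.1, 0.6]
width: 81.8
grasp_force: 0.0
time_s: 97.25
position: [468.0, 135.7, 204.2]
tool_rot: [[-0.063, 0.998, -0.0], [0.998, 0.063, -0.0], [-0.0, -0.0, -1.0]]
force: [0.5, -0.4, -0.2]
width: 82.1
grasp_force: 0.0
time_s: 98.25
position: [468.1, 335.6, 204.3]
tool_rot: [[-0.063, 0.998, -0.0], [0.998, 0.063, -0.0], [-0.0, -0.0, -1.0]]
force: [-0.5, 0.4, -1.0]
width: 82.0
grasp_force: 0.0
98.3 [468.1 335.7 204.3] yaw(y-axis) 3.63 F [0.5 0.6 0.4] w 81.9 g 0.0
wood [ 417  250   37   30 1077] [ 474.5 -150.5   90. ] rect [ 474.6 -149.6   90. ] [29. 36.] 90.0
wood [ 472  252   38   32 1033] [ 468.5 -260.5   90. ] rect [ 468.4 -261.2   90. ] [30.5 35.4] 84.6
yellow [327 286   6   6  30] [427.6  60.8 129. ] rect [427.9  60.8 129. ] [5. 5.] 90.0
yellow [380 293   7   5  31] [415.7 -40.4 129. ] rect [415.7 -40.4 129. ] [4. 6.] 90.0
green [329 258   7   7  38] [480.3  56.2 137. ] rect [479.6  56.1 137. ] [6. 6.] 90.0
green [383 264   7   7  40] [468.2 -46.2 137. ] rect [468.3 -45.6 137. ] [6. 6.] 90.0
[435.4 265.2]
[491.6 268. ]
```

Run:
```python
from h import *
h=cv2.cvtColor(cv2.imread("pics/s20.png"),cv2.COLOR_BGR2HSV);H,S,V=cv2.split(h)
for nm,P in(("bY",(427.6,60.8,129)),("bG",(480.3,56.2,137)),("rY",(415.7,-40.4,129)),("rG",(468.2,-46,137))):
    u=proj("side",P);m=((H>20)&(H<33) if nm[1]=="Y" else (H>45)&(H<85))&(S>140)&(V>60)
    y,x=np.nonzero(m);k=(abs(x-u[0])<8)&(abs(y-u[1])<8);print(nm,u,k.sum(),x[k].mean().round(1),y[k].mean().round(1))
```

```text
bY [346.2 224.3] 0 nan nan
bG [324.8 219.6] 0 nan nan
rY [352.6 206.8] 0 nan nan
rG [332.5 202.2] 0 nan nan<stdin>:5: RuntimeWarning: Mean of empty slice.
  ret = ret.dtype.type(ret / rcount)
```

```bash
python3 -c "
from workcell import workorder
print(workorder.job_done())"
```

```text
the job is handed in; nothing more can be done
None
```

I handed the job in at about 98 s: both gauges hang locked in their hooks and both offcuts are back over their bores to within about 3 mm, by the last top picture; blue's bar height rests only on arm readings (the arm blocked the side view), and no verdict was shown.

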